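Load and start the locked UV tool steriliser

TASK

Take the key from its wooden block, push it fully home in the steriliser's keyhole, turn it to draw the bolt and swing the lid wide open; lay every washed knife and cutter from the cloth flat on the rack inside, the cutters on their cutting edges and nothing on top of anything else. Then shut the lid right down, turn the key back to lock it and put the key back in its block, and only once the lid is locked turn the selector from where it stands to the long white bar. Leave the jar, the tin and the bowl where they are.

Things in the scene. Friction and masses are not known exactly. Their poses are not given: they have to be found in the camera images.
- rack_mid (a point): UV steriliser: fixed stainless chest 270 mm (x) by 335 mm (y), 122 mm high. Point: middle of the rack floor, 60 mm above the counter; axes of the chest: x away from the robot, y left, z up. The compartment on it is 240 mm (x) by 200 mm (y), 50 mm deep under the shut lid, walls upright. The lid opens to the left; the control deck is on the right, its top level with the lid's, 62 mm above the point
- keyhole (a point): centre of the keyhole, on top of the deck, front right; axes as the chest's. Slot 24.5 mm (x) by 8.5 mm, 1.5 mm chamfer, in a plate 12 mm thick, over the lock's jaws (7.8 mm apart). The key goes straight down, either way round, till its collar rests on the deck, bit 34 mm deep; only within 2 mm of that can it turn, and while turned it cannot be drawn out
- lock (a joint): angle of the lock, rad: 0 locked (at the start), 1.35 unlocked (stop); grows clockwise seen from above. It drives the hidden bolt, which clears the lid at about 1.0. Takes about 0.06 N m, stays where left; the key has about 0.1 rad of play in it each way
- key_bow (a point): the key, 82 mm high, 60 g, standing in the block, bit down. Point: centre of its flat black bow, 44 mm wide (its x), 12 mm thick (y), 40 mm high; z up. The bit's tip is 62 mm under the point, the underside of the collar (16 mm across) 28 mm under it. Bit: 22 mm wide (x), 6 mm thick, 20 mm high, tip rounded; shank above it 7 mm thick
- block_hole (a point): fixed wooden key block, 75 x 75 mm, 50 mm high. Point: centre of the slot in its top, 26 mm long (its x axis) and 10.5 mm wide, straight through, with a 3 mm chamfer. The key stands in it with its collar on the top, either way round
- lid (a joint): angle of the lid, rad: 0 shut, up to 1.8 (just past upright) open. The stiff hinge holds the lid at any angle; about 7 N at the handle lifts it
- lid_hinge (a point): middle of the lid's hinge line, which runs along the chest's x axis on its left side; axes as the chest's. The lid's free edge, to the right, rises as it opens. The lid is 223 mm wide from the hinge line and 12 mm thick, with a small strike under its free edge
- lid_handle (a point): middle of the lid's handle: a round black bar 12 mm thick, 100 mm long along the chest's x, on two posts, its centre 38 mm above the lid's top and 18 mm in from the lid's free edge; with the lid shut it is 205 mm right of the hinge line and 44 mm above it
- selector (a joint): angle of the selector, rad, clockwise seen from above, 0 to 1.8; it clicks into four stops (0, 0.6, 1.2, 1.8), about 0.07 N m to leave one. The long white bar is at 1.2, white dots at the others. It starts at 0 or 0.6
- selector_grip (a point): the selector, far right on the deck. Point: on its axis, 25 mm above the deck, in its bar grip: 54 mm long (its own x axis, which turns with it), 16 mm thick, 30 mm high (from 17 mm under to 13 mm over the point), on a round skirt. A white pointer line marks the -x end, which at angle 0 points to the robot's side of the chest
- pastry_knife_handle (a point): pastry knife lying flat, 198 mm long, about 130 g. Point: centre of its black handle (105 x 26 mm, 18 mm thick, its middle 9 mm above the support). Its x axis runs from handle to blade, whose tip is 146 mm from the point; blade 24 mm wide, 3 mm thick, at mid-thickness. z up. It balances 17 mm from the point towards the blade. Absent in some runs
- palette_knife_handle (a point): palette knife with a narrow round-ended blade (20 mm wide), lying flat, otherwise the same: 198 mm long, handle 105 x 26 x 18 mm, the point at the handle's centre, x towards the blade, balance 17 mm from the point. Absent in some runs
- round_cutter_strap (a point): round steel pastry cutter, 60 mm across, 46 mm high, about 90 g, standing on its cutting edge; a flat strap 14 mm wide, 6 mm thick, bridges the ring (20 mm high). Point: middle of the strap, 43 mm above the cutting edge; the strap runs along the y axis, so it is gripped across its 14 mm along x; z up. Absent in some runs
- square_cutter_strap (a point): square steel pastry cutter, 55 x 55 mm, otherwise the same: ring 20 mm high, strap 14 mm wide along the y axis, the point in the middle of the strap 43 mm above the cutting edge. Absent in some runs
- glass_jar: bystander: glass jar, 90 mm across, 130 mm high; origin at the centre of its underside
- biscuit_tin: bystander: green biscuit tin, 100 x 190 x 87 mm; origin at the centre of its underside
- steel_bowl: bystander: steel mixing bowl, 120 mm across, 60 mm high; origin at the centre of its underside
There are look-alikes about, which are no part of the job. Leave any red look-alike of the part that bears square_cutter_strap alone.

How it is judged:
By the outcome, as a careful person would: the job done as asked, in the order asked, and still so for the second after the job is handed in, with the robot touching nothing.
Of pastry_knife, palette_knife, round_cutter, square_cutter only 2 to 4 are there at a start; the rules pass over those that are not, and their reading is None.
At some moment in a run one of pastry_knife, palette_knife, round_cutter, square_cutter may be knocked a few centimetres aside while the robot is not near it.
It also fails if it takes over 210 s, if anything falls off the work surface, if the arm or the gripper's body presses on something with over 40 N, if the wrist force passes 120 N, or if a joint passes its speed limit or range.

ROBOT

A 6-joint arm with a two-finger parallel gripper is mounted at the origin on the work surface. World frame = base frame: x ahead of the robot, y to its left, z up, the work surface at z = 0. Lengths are in mm, angles in rad, forces in N, time in s.
With the tool pointing down it reaches from about 275 to 775 mm from the base axis. Payload 14.6 kg.
Tool frame: the origin (TCP) lies at the very end of the fingers, on their centre line; the grasp point (between the pads) lies 19 mm behind it; z points along the fingers, y is the direction in which the jaws open and shut (so a half turn about z gives the same grasp; the last joint's range is limited). The gripper opens to 85 mm and grips with 20 to 120 N. Pads are 22 mm wide; open, the fingers measure 114 mm over their backs; the gripper's body (76 mm by 85 mm) begins 54 mm behind the grasp point. The pads swing forward as they close: fully open they stand 13 mm farther back than shut.
Start: joints at [-1.257, 0.263, -0.048, 1.259, 0, 1.415], TCP at [237.198, -468.365, 231.278] pointing down, gripper open.
Joint ranges: [-2.65, 2.65], [-0.89, 1.7], [-1.18, 1.37], [-2.13, 2.11], [-1.35, 1.29], [-3.14, 3.14]. Speed limits (rad/s): [1.89, 1.89, 2.57, 2.79, 3.14, 3.14].

INTERFACE

Orientations are given as a unit quaternion [x, y, z, w].
In Python, from plant import arm gives the robot as it stands.
- The arm moves only by the tool drive_tool, never from a script. Its argument "targets" is a list of rows, each an object with "dp": the shift along the tool's x, y, z in m, a list of three; "delta_rot": the turn, a rotation vector about the tool's x, y, z in degrees, a list of three; "grip": the opening, from 0 (shut) to 1 (fully open). A call has 1 to 5 rows; each row is the pose to reach, as a shift and turn from the pose commanded when the call began, along the tool's axes at that moment; what a row does not reach only later rows make up. A row lasts 1/8 s, in which the tool goes at most 62.5 mm and 10.7 degrees, less where a joint would pass 70% of its speed; a pose out of reach is approached as far as the arm can. A call with a gripper value outside its range is refused whole. The fingers move at their own pace and stop on an object; the grip force is fixed at half the most. Time passes only in rows, so rows that repeat a pose let the fingers close. It gives the time, the measured TCP pose, the force and the opening at its end, in the units of the state.
- arm.state(): the state, without advancing time (a new reading comes with each control period).
- arm.capture(name): name is "scene" or "top" or "wrist"; returns a dict with "color" (384x512x3 uint8, red, green, blue), "mtx" (3x3 intrinsics, pixels), "position" and "orientation" of the camera in the world. Camera axes: x right, y down, z forward; pixel columns grow to the right and rows downward; lengths in mm; the calibration is good to about 2 mm. A picture is of the moment at which its call begins. There is no depth.
- arm.job_done(): hands the job in, once; it reports no verdict.
The state is a dict: "time": time; "joint_positions": joint angles; "qvel": joint speeds; "joint_torque": joint torques, N m; "tool_pos": TCP position; "ee_rot": TCP orientation; "ft_force": force on the tool from outside, world axes, zero at the start; "moment": the same for the moment, N m; "width": finger opening in mm.
Only numpy, scipy, OpenCV 4.12 (cv2) and the standard library are available. Lean on these libraries where they do the work, as an engineer would, in place of code of your own. Each camera call takes 0.05 s, during which the arm holds its last target. There are 200 camera calls.

## Working session

There is one attempt and no reset: what is moved stays moved. The work goes in short steps, Python scripts to look and compute and a tool call to move; the robot and the scene stay as the last step left them, time stands still between calls to the robot, and variables do not carry over. Pictures are saved under pics/ and viewed, about 12 in all and at most 16, crops included, and the job is handed in when it is done.

Besides the shell and the picture viewer there is one more tool, called by a JSON object that holds its "method" and its "body", one argument or row to a line. drive_tool: Moves the arm, as the interface text tells. Its arguments: {"type":"object","properties":{"targets":{"type":"array"}},"required":["targets"]}

```bash
ls; mkdir -p pics; cat > h.py <<'E'
import numpy as np, cv2, json
from scipy.spatial.transform import Rotation as R
from plant import arm
def cap(n,f):
    c=arm.capture(n); cv2.imwrite(f'pics/{f}.png',c['color'][:,:,::-1]); 
    json.dump({k:np.asarray(c[k]).tolist() for k in('mtx','position','orientation')},open(f'pics/{f}.json','w')); return c
def load(f):
    return {k:np.array(v) for k,v in json.load(open(f'pics/{f}.json')).items()}
def ray(c,u,v):
    d=R.from_quat(c['orientation']).apply(np.linalg.solve(np.array(c['mtx']),[u,v,1.])); return np.array(c['position']),d
def atz(c,u,v,z):
    p,d=ray(c,u,v); return p+d*(z-p[2])/d[2]
def tri(obs):
    A=np.zeros((3,3));b=np.zeros(3)
    for c,u,v in obs:
        p,d=ray(c,u,v); d=d/np.linalg.norm(d); M=np.eye(3)-np.outer(d,d); A+=M;b+=M@p
    x=np.linalg.solve(A,b); 
    return x
def proj(c,X):
    q=R.from_quat(c['orientation']).inv().apply(np.array(X)-c['position']); q=q@np.array(c['mtx']).T; return q[...,:2]/q[...,2:]
def go(p,yaw=None):
    """shift in tool axes (m) & turn to world p(mm), tool down with jaw(y) axis at world angle yaw deg"""
    s=arm.state(); r=R.from_quat(s['ee_rot']); d=r.inv().apply(np.array(p)-s['tool_pos'])/1000
    out=[d.round(4).tolist()]
    if yaw is not None:
        best=None
        for k in(0,180):
            a=np.radians(yaw+k); y=np.array([np.cos(a),np.sin(a),0]); z=np.array([0,0,-1.]); x=np.cross(y,z)
            t=R.from_matrix(np.c_[x,y,z]); v=np.degrees((r.inv()*t).as_rotvec())
            if best is None or np.linalg.norm(v)<np.linalg.norm(best): best=v
        out.append(best.round(2).tolist())
    return out
def st():
    s=arm.state(); r=R.from_quat(s['ee_rot']).as_matrix()
    print('t',round(s['time'],2),'p',np.round(s['tool_pos'],1),'jaw',np.round(np.degrees(np.arctan2(r[1,1],r[0,1])),1),'tilt',np.round(r[:,2],3),'F',np.round(s['ft_force'],1),'M',np.round(s['moment'],2),'w',np.round(s['width'],1),'q',np.round(s['joint_positions'],2))
E
python3 - <<'E'
from h import *
a=cap('scene','s0');b=cap('top','t0');cap('wrist','w0'); st()
for c in(a,b):print(np.round(c['position']),np.round(R.from_quat(c['orientation']).as_matrix(),2).tolist(),c['mtx'])
for n in('s0','t0'):
    im=cv2.imread(f'pics/{n}.png'); cv2.imwrite(f'pics/{n}b.png',cv2.resize(im,(800,600),interpolation=cv2.INTER_CUBIC))
E
```

```text
pics
t 0.15 p [ 237.1 -468.2  231. ] jaw -63.1 tilt [-0.     0.001 -1.   ] F [ 0.3 -0.6  0.3] M [-0.02  0.   -0.01] w 85.6 q [-1.26  0.26 -0.05  1.26 -0.    1.42]
[1049. -532.  820.] [[0.78, 0.46, -0.42], [0.63, -0.57, 0.53], [0.01, -0.68, -0.73]] [[366.10887192   0.         257.00612006]
 [  0.         366.10887192 194.35978486]
 [  0.           0.           1.        ]]
[ 409.   -9. 1170.] [[-0.01, -0.98, 0.18], [-1.0, 0.02, 0.03], [-0.03, -0.18, -0.98]] [[362.90653944   0.         256.65637394]
 [  0.         362.90653944 193.13279951]
 [  0.           0.           1.        ]]
```

View pics/s0b.png

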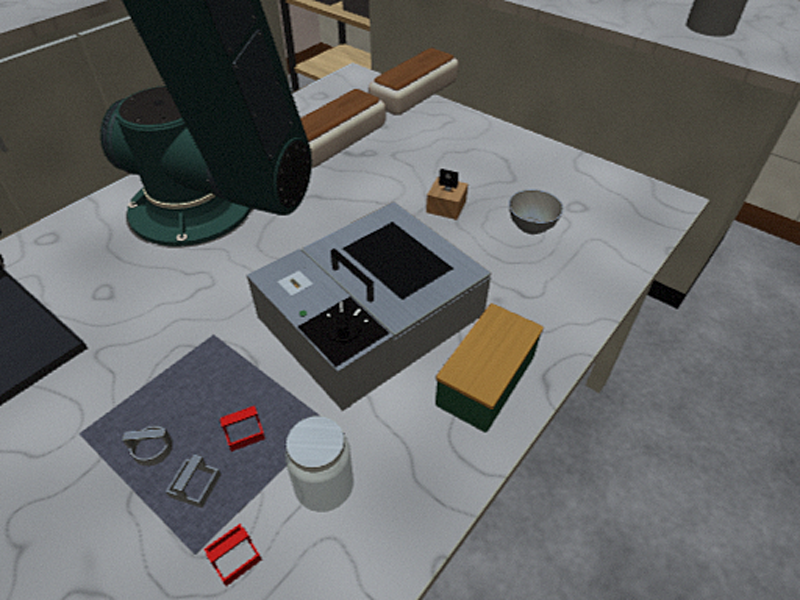

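View pics/t0b.png

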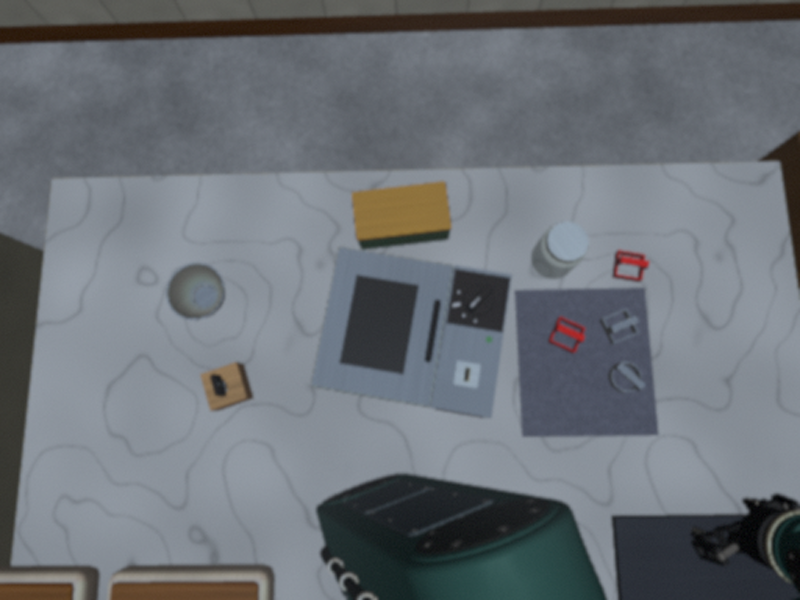

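The scene and top views show the chest in the middle, with the keyhole plate at top-px (466,374) and the selector at (470,300). The key block is at (225,385). On the cloth are one round cutter (628,376) and one grey square cutter (621,324), plus a red square one (568,334) to leave. There are no knives, and the jar is at (567,243).

```bash
python3 - <<'E'
from h import *
s=load('s0');t=load('t0');w=load('w0')
k=512/800
P={'keyhole':((294,283),(466,374)),'keytop':((449,172),(217,383)),'chest_FR':((247,276),(490,417)),'chest_FL':((391,204),(313,387)),'chest_BL':((491,273),(340,249)),'chest_BR':((341,366),(510,274)),
'hndl_near':((334,256),(429,361)),'hndl_far':((370,297),(436,301)),'round':((149,433),(630,376)),'square':((192,470),(624,325)),'red':((242,414),(569,332)),'jar':((318,438),(567,243)),'block':((447,184),(225,384)),'red2':((229,543),(634,263))}
for n,(a,b) in P.items():
    X=tri([(s,a[0]*k,a[1]*k),(t,b[0]*k,b[1]*k)]); e=[np.linalg.norm(proj(c,X)-np.array(q)*k).round(1) for c,q in((s,a),(t,b))]
    print(n,X.round(0),e)
st=arm.state(); r=R.from_quat(st['ee_rot'])
print('cam in tool',r.inv().apply(w['position']-st['tool_pos']).round(1),(r.inv()*R.from_quat(w['orientation'])).as_matrix().round(3).tolist(),w['mtx'])
E
```

```text
keyhole [ 468. -100.  118.] [np.float64(0.1), np.float64(0.1)]
keytop [460. 370.  96.] [np.float64(0.3), np.float64(0.4)]
chest_FR [ 390. -140.  117.] [np.float64(0.2), np.float64(0.2)]
chest_FL [449. 184. 112.] [np.float64(0.2), np.float64(0.2)]
chest_BL [714. 137. 116.] [np.float64(1.4), np.float64(1.2)]
chest_BR [ 655. -186.  126.] [np.float64(1.3), np.float64(1.1)]
hndl_near [493. -29. 145.] [np.float64(1.3), np.float64(1.3)]
hndl_far [601. -49. 132.] [np.float64(0.9), np.float64(0.8)]
round [ 466. -423.   41.] [np.float64(1.8), np.float64(1.4)]
square [ 567. -419.   41.] [np.float64(2.0), np.float64(1.5)]
red [ 553. -311.   45.] [np.float64(1.1), np.float64(0.8)]
jar [ 713. -295.  126.] [np.float64(1.9), np.float64(1.4)]
block [460. 365.  67.] [np.float64(0.5), np.float64(0.6)]
red2 [ 692. -452.   41.] [np.float64(1.3), np.float64(0.8)]
cam in tool [  70.1   -1.  -141.9] [[-0.001, -0.961, -0.278], [1.0, -0.001, 0.0], [-0.0, -0.278, 0.961]] [[319.90882689   0.         255.23177478]
 [  0.         319.90882689 187.41410721]
 [  0.           0.           1.        ]]
```

```bash
python3 - <<'E'
from h import *
print(go([475,-105,231]))
s=arm.state(); 
# after rotating to jaw 80
a=np.radians(80);y=np.array([np.cos(a),np.sin(a),0]);z=np.array([0,0,-1.]);x=np.cross(y,z);print(x,(np.c_[x,y,z].T@(np.array([460,368,220])-[475,-105,231])).round(1))
E
```

```text
[[0.3763, -0.2165, 0.0002]]
[-0.98480775  0.17364818  0.        ] [ 96.9 463.2  11. ]
```

{"method": "drive_tool", "body": {
  "targets": [
    {"dp": [0.05,-0.0288,0],"delta_rot": [0,0,-10],"grip": 1},
    {"dp": [0.1,-0.0576,0],"delta_rot": [0,0,-20],"grip": 1},
    {"dp": [0.15,-0.0864,0],"delta_rot": [0,0,-30],"grip": 1},
    {"dp": [0.2,-0.1152,0],"delta_rot": [0,0,-40],"grip": 1},
    {"dp": [0.25,-0.144,0],"delta_rot": [0,0,-50],"grip": 1}
  ]
}}

```text
time: 0.78
tool_pos: [395.8, -225.3, 231.3]
ee_rot: [0.782, 0.624, 0.0, 0.0]
ft_force: [1.1, -2.2, -0.2]
width: 84.8
```

{"method": "drive_tool", "body": {
  "targets": [
    {"dp": [0.045,0.017,0],"delta_rot": [0,0,-10],"grip": 1},
    {"dp": [0.091,0.033,0],"delta_rot": [0,0,-20],"grip": 1},
    {"dp": [0.1367,0.05,0],"delta_rot": [0,0,-30],"grip": 1},
    {"dp": [0.1367,0.05,0],"delta_rot": [0,0,-40],"grip": 1},
    {"dp": [0.1367,0.05,0],"delta_rot": [0,0,-50],"grip": 1}
  ]
}}

```text
time: 1.4
tool_pos: [475.1, -104.5, 231.0]
ee_rot: [0.444, 0.896, -0.0, -0.0]
ft_force: [-0.5, -0.5, -0.8]
width: 85.4
```

{"method": "drive_tool", "body": {
  "targets": [
    {"dp": [0,0,0],"delta_rot": [0,0,-10],"grip": 1},
    {"dp": [0,0,0],"delta_rot": [0,0,-20],"grip": 1},
    {"dp": [0,0,0],"delta_rot": [0,0,-30],"grip": 1},
    {"dp": [0,0,0],"delta_rot": [0,0,-43],"grip": 1},
    {"dp": [0,0,0],"delta_rot": [0,0,-43],"grip": 1}
  ]
}}

```text
time: 2.02
tool_pos: [474.8, -105.1, 231.1]
ee_rot: [0.087, 0.996, 0.0, -0.0]
ft_force: [0.1, 0.0, -0.3]
width: 85.8
```

```bash
python3 - <<'E'
from h import *
st(); cap('wrist','k1')
print(go([460,368,220],80))
E
```

```text
t 2.02 p [ 474.8 -105.1  231.1] jaw 80.1 tilt [-0.  0. -1.] F [ 0.1  0.  -0.3] M [-0.01  0.05 -0.  ] w 85.8 q [-0.39  0.2  -0.14  1.24  0.   -0.21]
[[0.0962, 0.4635, 0.0112], [0.01, -0.02, 0.07]]
```

View pics/k1.png

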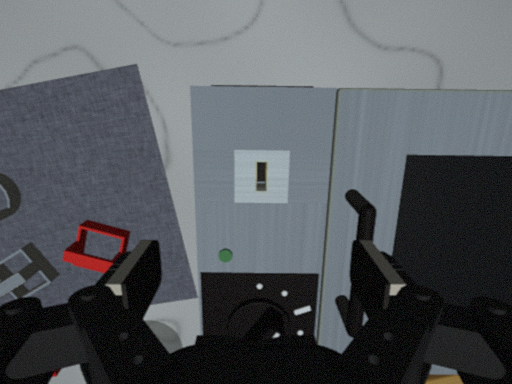

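The wrist view from 231 mm shows the keyhole slot centred at about (261.5,177), long axis vertical in the image, and the selector's pips at the bottom. Next, a second view from a shifted place and then the key.

{"method": "drive_tool", "body": {
  "targets": [
    {"dp": [0.02,0.05,0],"delta_rot": [0,0,0],"grip": 1},
    {"dp": [0.04,0.08,0],"delta_rot": [0,0,0],"grip": 1},
    {"dp": [0.04,0.08,0],"delta_rot": [0,0,0],"grip": 1},
    {"dp": [0.04,0.08,0],"delta_rot": [0,0,0],"grip": 1}
  ]
}}

```text
time: 2.58
tool_pos: [449.9, -19.7, 231.3]
ee_rot: [0.088, 0.996, -0.0, 0.0]
ft_force: [-1.1, -0.8, 0.2]
width: 85.3
```

```bash
python3 - <<'E'
from h import *
st(); cap('wrist','k2')
E
```

```text
t 2.58 p [449.9 -19.7 231.3] jaw 79.8 tilt [ 0. -0. -1.] F [-1.1 -0.8  0.2] M [-0.03 -0.01  0.  ] w 85.3 q [-0.22  0.14 -0.22  1.22 -0.   -0.05]
```

{"method": "drive_tool", "body": {
  "targets": [
    {"dp": [0.01,0.06,0.002],"delta_rot": [0,0,0],"grip": 1},
    {"dp": [0.02,0.12,0.004],"delta_rot": [0,0,0],"grip": 1},
    {"dp": [0.03,0.18,0.006],"delta_rot": [0,0,0],"grip": 1},
    {"dp": [0.04,0.24,0.008],"delta_rot": [0,0,0],"grip": 1},
    {"dp": [0.05,0.3,0.01],"delta_rot": [0,0,0],"grip": 1}
  ]
}}

```text
time: 3.25
tool_pos: [453.9, 286.2, 221.1]
ee_rot: [0.089, 0.996, -0.0, 0.0]
ft_force: [1.5, -0.8, 0.3]
width: 85.4
```

{"method": "drive_tool", "body": {
  "targets": [
    {"dp": [0.006,0.05,0.001],"delta_rot": [0,0,0],"grip": 1},
    {"dp": [0.006,0.08,0.001],"delta_rot": [0,0,0],"grip": 1},
    {"dp": [0.006,0.08,0.001],"delta_rot": [0,0,0],"grip": 1},
    {"dp": [0.006,0.08,0.001],"delta_rot": [0,0,0],"grip": 1}
  ]
}}

```text
time: 3.75
tool_pos: [461.9, 363.6, 220.0]
ee_rot: [0.089, 0.996, -0.0, -0.0]
ft_force: [0.5, -0.5, -0.7]
width: 85.4
```

```bash
python3 - <<'E'
from h import *
st(); cap('wrist','b1')
a=cv2.imread('pics/k2.png');b=cv2.imread('pics/b1.png')
c1=load('k2'); u=proj(c1,[468,-100,122]); print(u)
x,y=[int(np.clip(v,75,m)) for v,m in zip(u,(436,308))]
cr=cv2.resize(a[y-75:y+75,x-75:x+75],(288,288),interpolation=3)
o=np.zeros((384,800,3),np.uint8);o[:,:512]=b;o[:288,512:]=cr;cv2.imwrite('pics/b1c.png',o);print(x,y)
E
```

```text
t 3.75 p [461.9 363.6 220. ] jaw 79.8 tilt [-0.    -0.001 -1.   ] F [ 0.5 -0.5 -0.7] M [ 0.04 -0.06 -0.04] w 85.4 q [ 0.53  0.38  0.09  1.29 -0.    0.71]
[165.21022014 222.32398085]
165 222
```

View pics/b1c.png

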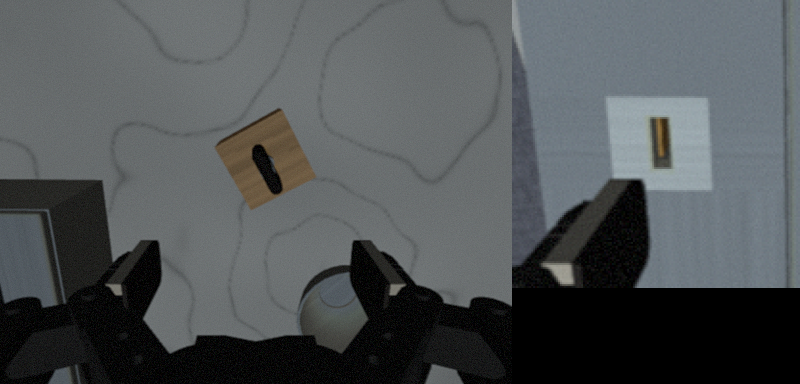

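The key's black bow shows at (268,169) in b1, its long axis tilted about 20° in the image. The keyhole in k2 is at about (167,221.5). I'll fit these with sub-pixel accuracy.

```bash
cat >> h.py <<'E'
from scipy.optimize import minimize
def boxpts(x,y,z,yaw,l,w,h):
    c,s=np.cos(yaw),np.sin(yaw); P=np.array([[i*l/2,j*w/2,k*h/2] for i in(-1,1) for j in(-1,1) for k in(-1,1)])
    return P@np.array([[c,s,0],[-s,c,0],[0,0,1]])+[x,y,z]
def sil(c,P,up=4,shape=(384,512)):
    u=(proj(c,P)+.5)*up-.5; m=np.zeros((shape[0]*up,shape[1]*up),np.uint8); cv2.fillConvexPoly(m,cv2.convexHull(np.round(u).astype(np.int32)),255)
    return cv2.resize(m,shape[::-1],interpolation=cv2.INTER_AREA)/255.
def blob(f,seed,lo=None,hi=None,r=60):
    """component of pixels with gray<hi nearest the seed"""
    g=cv2.cvtColor(cv2.imread(f'pics/{f}.png'),cv2.COLOR_BGR2GRAY); m=np.ones_like(g)
    if hi is not None:m&=(g<hi)
    if lo is not None:m&=(g>lo)
    w=np.zeros_like(m);x,y=map(int,seed);w[max(0,y-r):y+r,max(0,x-r):x+r]=1;m&=w
    n,L,S,C=cv2.connectedComponentsWithStats(m); d=[1e9]+[np.min(np.hypot(*(np.argwhere(L==i)-[seed[1],seed[0]]).T)) - S[i,4]*1e-4 for i in range(1,n)]
    return (L==int(np.argmin(d))).astype(float)
E
python3 - <<'E'
from h import *
# keyhole
obs=[]
for f,sd in(('k1',(261.5,177)),('k2',(167,221))):
    g=cv2.cvtColor(cv2.imread(f'pics/{f}.png'),cv2.COLOR_BGR2GRAY); x,y=map(round,sd)
    p=g[y-20:y+21,x-11:x+12].astype(float); plate=np.percentile(p,70); lo=p.min()
    m=blob(f,sd,hi=int(.72*plate),r=20); ii=np.argwhere(m)[:,::-1].astype(np.float32); r=cv2.minAreaRect(ii); print(f,plate,lo,m.sum(),r); 
    obs.append((load(f),*r[0]))
X=tri(obs);print('keyhole',X.round(1),[ (proj(c,X)-[u,v]).round(2) for c,u,v in obs],'at z122',[atz(c,u,v,122).round(1) for c,u,v in obs])
c=load('b1'); m=blob('b1',(268,169),hi=30,r=45); print(m.sum(),cv2.boundingRect(m.astype(np.uint8)))
f=lambda p:np.abs(sil(c,boxpts(p[0],p[1],78,p[2],44,12,40))-m).sum()
best=min((minimize(f,[462+dx,366+dy,a],method='Nelder-Mead',options=dict(initial_simplex=[[462+dx,366+dy,a],[467,366,a],[462,371,a],[462,366,a+.3]])) for dx in(0,) for dy in(0,) for a in(0,.4,-.4)),key=lambda r:r.fun)
print(best.x,np.degrees(best.x[2]),best.fun)
print(go([best.x[0],best.x[1],150],np.degrees(best.x[2])+90))
E
```

```text
k1 168.0 23.0 273.0 ((261.0, 176.0), (9.263162612915039, 28.334381103515625), 2.602562189102173)
k2 163.0 15.0 261.0 ((167.0, 221.0), (26.0, 10.0), 90.0)
keyhole [467.8 -98.9 120.1] [array([-0.01, -0.02]), array([0.01, 0.02])] at z122 [array([467.3, -98.8, 122. ]), array([467.1, -98.2, 122. ])]
656.0 (253, 145, 29, 49)
[4.56367976e+02 3.75569121e+02 2.24273713e-01] 12.84993722938134 240.52941176470586
[[0.0075, 0.011, 0.0702], [-0.02, -0.01, -23.07]]
```

{"method": "drive_tool", "body": {
  "targets": [
    {"dp": [0.002,0.003,0.02],"delta_rot": [0,0,-10],"grip": 1},
    {"dp": [0.004,0.006,0.04],"delta_rot": [0,0,-20],"grip": 1},
    {"dp": [0.005,0.008,0.06],"delta_rot": [0,0,-24],"grip": 1},
    {"dp": [0.005,0.008,0.06],"delta_rot": [0,0,-24],"grip": 1}
  ]
}}

```text
time: 4.3
tool_pos: [457.5, 372.0, 159.6]
ee_rot: [-0.12, 0.993, -0.0, -0.001]
ft_force: [-0.1, 1.1, 0.3]
width: 85.4
```

```bash
python3 - <<'E'
from h import *
st(); cap('wrist','b2')
a=cv2.imread('pics/b1.png')[95:225,195:335];b=cv2.imread('pics/b2.png')[60:260,150:350]
o=np.zeros((400,800,3),np.uint8);o[:371,:400]=cv2.resize(a,(400,371),interpolation=3);o[:,400:]=cv2.resize(b,(400,400),interpolation=3)
cv2.imwrite('pics/b12.png',cv2.convertScaleAbs(o,alpha=1.8,beta=10))
E
```

```text
t 4.3 p [457.5 372.  159.6] jaw 103.8 tilt [-0.002 -0.001 -1.   ] F [-0.1  1.1  0.3] M [ 0.01 -0.02 -0.02] w 85.4 q [ 0.54  0.4  -0.03  1.14 -0.    0.3 ]
```

View pics/b12.png

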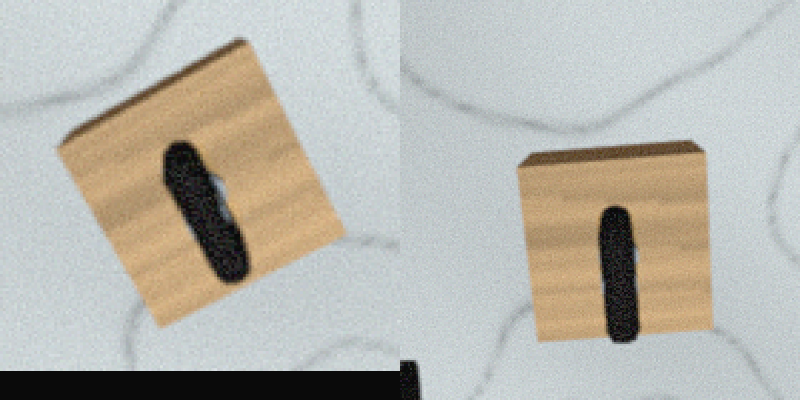

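```bash
python3 - <<'E'
from h import *
c1,c2=load('b1'),load('b2')
A=[(215.3,146.8),(281.5,109.7),(315.8,176.5),(251.7,209.1)];B=[(209,142.5),(302.5,135.5),(306.5,225),(219,230.5)]
P=np.array([tri([(c1,*a),(c2,*b)]) for a,b in zip(A,B)]);print(P.round(1).tolist(),P.mean(0).round(1))
e=[P[1]-P[0],P[2]-P[3]];print([np.degrees(np.arctan2(v[1],v[0])).round(1) for v in e],[np.degrees(np.arctan2(v[1],v[0])).round(1) for v in(P[3]-P[0],P[2]-P[1])])
V=[]
for f,sd in(('b1',(268,169)),('b2',(258,195))):
    m=blob(f,sd,hi=40,r=50);V.append((load(f),m));print(m.sum(),cv2.boundingRect(m.astype(np.uint8)))
def shape(p,h):
    x,y,z,yaw=p; t=np.linspace(0,2*np.pi,24,endpoint=False); X=np.c_[16*np.sign(np.cos(t))+6*np.cos(t),6*np.sin(t)]
    X=np.r_[np.c_[X,0*t+h/2],np.c_[X,0*t-h/2]];c,s=np.cos(yaw),np.sin(yaw);return X@np.array([[c,s,0],[-s,c,0],[0,0,1]])+[x,y,z]
for h in(40,20,4):
    f=lambda p:sum(np.abs(sil(c,shape(p,h))-m).sum() for c,m in V)
    x0=np.array([458,370,98-h/2,.24]); S=np.array([x0,x0+[8,0,0,0],x0+[0,8,0,0],x0+[0,0,8,0],x0+[0,0,0,.2]])
    r=minimize(f,x0,method='Nelder-Mead',options=dict(initial_simplex=S)); print(h,r.x.round(2),np.degrees(r.x[3]).round(1),r.fun)
E
```

```text
[[434.9, 326.5, 31.4], [409.0, 398.6, 50.3], [478.5, 421.5, 55.2], [503.3, 352.2, 48.9]] [456.5 374.7  46.5]
[np.float64(109.8), np.float64(109.7)] [np.float64(20.6), np.float64(18.3)]
699.0 (252, 145, 30, 49)
1060.0 (249, 163, 21, 68)
40 [4.5839e+02 3.7576e+02 6.6430e+01 3.1000e-01] 17.8 185.82745098039214
20 [4.5523e+02 3.7498e+02 8.4650e+01 3.3000e-01] 18.6 160.51372549019607
4 [4.5465e+02 3.7483e+02 9.1310e+01 3.1000e-01] 17.6 229.4392156862745
```

{"method": "drive_tool", "body": {
  "targets": [
    {"dp": [0,0.003,0.02],"delta_rot": [0,0,-4.7],"grip": 1},
    {"dp": [0,0.003,0.05],"delta_rot": [0,0,-4.7],"grip": 1},
    {"dp": [0,0.003,0.08],"delta_rot": [0,0,-4.7],"grip": 1},
    {"dp": [0,0.003,0.0975],"delta_rot": [0,0,-4.7],"grip": 1},
    {"dp": [0,0.003,0.0975],"delta_rot": [0,0,-4.7],"grip": 0.5}
  ]
}}

```text
time: 4.97
tool_pos: [457.2, 375.6, 62.9]
ee_rot: [-0.16, 0.987, -0.0, -0.0]
ft_force: [-0.3, -0.5, 0.4]
width: 69.7
```

{"method": "drive_tool", "body": {
  "targets": [
    {"dp": [0,0,0],"delta_rot": [0,0,0],"grip": 0.3},
    {"dp": [0,0,0],"delta_rot": [0,0,0],"grip": 0.2},
    {"dp": [0,0,0],"delta_rot": [0,0,0],"grip": 0},
    {"dp": [0,0,0],"delta_rot": [0,0,0],"grip": 0},
    {"dp": [0,0,0],"delta_rot": [0,0,0],"grip": 0}
  ]
}}

```text
time: 5.6
tool_pos: [457.5, 376.3, 63.3]
ee_rot: [-0.161, 0.987, 0.0, 0.0]
ft_force: [0.2, -0.2, 6.4]
width: 11.3
```

```bash
python3 -c "
from h import *
st()"
```

```text
t 5.6 p [457.5 376.3  63.3] jaw 108.6 tilt [ 0.001  0.    -1.   ] F [ 0.2 -0.2  6.4] M [-0.14  0.12  0.  ] w 11.3 q [ 0.55  0.47 -0.2   0.9  -0.    0.23]
```

{"method": "drive_tool", "body": {
  "targets": [
    {"dp": [0,0,-0.02],"delta_rot": [0,0,0],"grip": 0},
    {"dp": [0,0,-0.05],"delta_rot": [0,0,0],"grip": 0},
    {"dp": [0,0,-0.09],"delta_rot": [0,0,0],"grip": 0},
    {"dp": [0,0,-0.09],"delta_rot": [0,0,0],"grip": 0},
    {"dp": [0,0,-0.09],"delta_rot": [0,0,0],"grip": 0}
  ]
}}

```text
time: 6.22
tool_pos: [456.9, 376.1, 152.2]
ee_rot: [-0.161, 0.987, -0.0, -0.0]
ft_force: [0.0, -0.3, -1.0]
width: 11.2
```

```bash
python3 - <<'E'
from h import *
st(); cap('wrist','h1'); a=cv2.imread('pics/h1.png')[110:360,130:380]
cv2.imwrite('pics/h1c.png',cv2.convertScaleAbs(cv2.resize(a,(600,600),interpolation=3),alpha=1.8,beta=25))
c=load('h1');s=arm.state();r=R.from_quat(s['ee_rot'])
for o in(-3,0,3):print(o,proj(c,s['tool_pos']+r.apply([[o,0,-13.3+0-0],[o,0,14.7-28+62-28]])).round(1).tolist())
print(proj(c,[456.5,374.7,50]))
E
```

```text
t 6.22 p [456.9 376.1 152.2] jaw 108.6 tilt [-0.001 -0.    -1.   ] F [ 0.  -0.3 -1. ] M [-0.02  0.04 -0.06] w 11.2 q [ 0.55  0.41 -0.04  1.12  0.    0.23]
-3 [[253.5, 265.2], [253.9, 233.8]]
0 [[253.5, 259.3], [253.8, 228.8]]
3 [[253.5, 253.2], [253.8, 223.7]]
[253.00873441 187.1570808 ]
```

View pics/h1c.png

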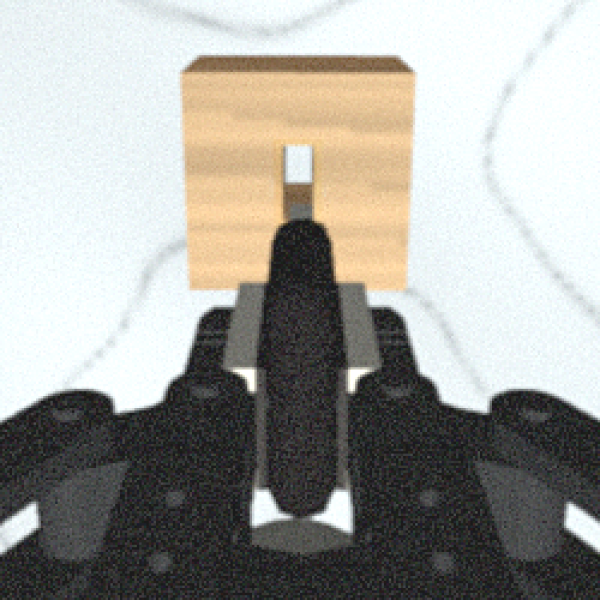

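```bash
python3 - <<'E'
from h import *
c=load('h1');r=R.from_matrix(np.c_[[-.948,-.319,0],[-.319,.948,0],[0,0,-1]]);
r=R.from_quat([-0.161, 0.987,0,0]);p=np.array([456.9,376.1,152.2])
t=np.linspace(0,2*np.pi,73)
for Rr in(4,8,12,16,19):
  for o in(-3,0,3):
    x=np.cos(t)*Rr+np.sign(np.cos(t))*(22-Rr)+o; z=np.sin(t)*Rr+np.sign(np.sin(t))*(20-Rr)-14.7
    u=proj(c,p+r.apply(np.c_[x,0*t,z]));print(Rr,o,u[:,1].min().round(1),u[:,1].max().round(1))
print('pad end',proj(c,p+r.apply([[11,7,0],[11,7,-8],[-11,7,-30]])).round(1))
print('slot near edge z50',atz(c,254.2,170.4,50),'pad')
E
```

```text
4 -3 208.5 337.1
4 0 202.6 331.0
4 3 196.6 324.8
8 -3 210.9 332.7
8 0 204.9 326.6
8 3 198.8 320.4
12 -3 213.4 328.4
12 0 207.3 322.3
12 3 201.1 316.1
16 -3 215.9 324.1
16 0 209.7 318.1
16 3 203.5 311.9
19 -3 217.9 321.0
19 0 211.6 314.9
19 3 205.3 308.9
pad end [[268.5 225.7]
 [269.2 232.6]
 [270.8 304.6]]
slot near edge z50 [443.25841739 371.27490118  50.        ] pad
```

{"method": "drive_tool", "body": {
  "targets": [
    {"dp": [0.017,-0.0545,-0.04],"delta_rot": [0,0,4],"grip": 0},
    {"dp": [0.0336,-0.109,-0.079],"delta_rot": [0,0,8],"grip": 0},
    {"dp": [0.0504,-0.1635,-0.079],"delta_rot": [0,0,12],"grip": 0},
    {"dp": [0.067,-0.218,-0.079],"delta_rot": [0,0,16],"grip": 0},
    {"dp": [0.084,-0.2725,-0.079],"delta_rot": [0,0,20],"grip": 0}
  ]
}}

```text
time: 6.9
tool_pos: [463.7, 89.2, 231.0]
ee_rot: [0.014, 1.0, -0.0, -0.001]
ft_force: [0.7, -0.2, -0.2]
width: 11.2
```

{"method": "drive_tool", "body": {
  "targets": [
    {"dp": [-0.003,-0.055,0],"delta_rot": [0,0,3],"grip": 0},
    {"dp": [-0.006,-0.11,0],"delta_rot": [0,0,6],"grip": 0},
    {"dp": [-0.009,-0.165,0],"delta_rot": [0,0,8.6],"grip": 0},
    {"dp": [-0.0093,-0.19,0],"delta_rot": [0,0,8.6],"grip": 0},
    {"dp": [-0.0093,-0.19,0],"delta_rot": [0,0,8.6],"grip": 0}
  ]
}}

```text
time: 7.52
tool_pos: [468.4, -100.3, 230.7]
ee_rot: [0.089, 0.996, 0.0, -0.001]
ft_force: [0.1, 1.1, -0.3]
width: 11.3
```

```bash
python3 - <<'E'
from h import *
st()
# chest yaw from vertical-ish edges in k1: fit lines on gradient
g=cv2.cvtColor(cv2.imread('pics/k1.png'),cv2.COLOR_BGR2GRAY).astype(float);g=cv2.GaussianBlur(g,(3,3),0);c=load('k1')
gx=cv2.Sobel(g,cv2.CV_64F,1,0)
for nm,x0,x1,r0,r1,rows in(('right edge',192,205,0,0,range(95,262,3)),('plateL',235,235,0,0,range(154,200,2)),('plateR',290,288,0,0,range(154,200,2))):
    pts=[]
    for v in rows:
        xx=int(np.interp(v,[rows[0],rows[-1]],[x0,x1])); s=np.abs(gx[v,xx-7:xx+8]); pts.append(atz(c,xx-7+np.argmax(s),v,122)[:2])
    vx,vy,px,py=cv2.fitLine(np.float32(pts),cv2.DIST_HUBER,0,.01,.01).ravel();print(nm,np.degrees(np.arctan(vy/vx)).round(2),px.round(1),py.round(1))
pts=[]
for u in range(198,330,3):
    s=np.abs(cv2.Sobel(g,cv2.CV_64F,0,1)[80:95,u]);pts.append(atz(c,u,80+np.argmax(s),122)[:2])
vx,vy,px,py=cv2.fitLine(np.float32(pts),cv2.DIST_HUBER,0,.01,.01).ravel();print('front',np.degrees(np.arctan2(vy,vx))-90,px,py)
print(go([468.8,-98.9,172],80))
E
```

```text
t 7.53 p [ 468.4 -100.3  230.7] jaw 79.8 tilt [-0.002  0.001 -1.   ] F [ 0.1  1.1 -0.3] M [ 0.01 -0.02  0.01] w 11.3 q [-0.38  0.19 -0.15  1.23 -0.   -0.2 ]
right edge -10.62 460.8 -153.3
plateL -11.03 457.6 -119.2
plateR -11.3 469.8 -76.9
front -10.746498 396.03674 -96.90125
[[-0.0003, 0.0015, 0.0587], [0.02, -0.11, -0.19]]
```

{"method": "drive_tool", "body": {
  "targets": [
    {"dp": [0,0.0014,0.03],"delta_rot": [0,0,0.4],"grip": 0},
    {"dp": [0,0.0014,0.052],"delta_rot": [0,0,0.4],"grip": 0},
    {"dp": [0,0.0014,0.06],"delta_rot": [0,0,0.4],"grip": 0},
    {"dp": [0,0.0014,0.066],"delta_rot": [0,0,0.4],"grip": 0},
    {"dp": [0,0.0014,0.069],"delta_rot": [0,0,0.4],"grip": 0}
  ]
}}

```text
time: 8.15
tool_pos: [469.4, -97.8, 163.1]
ee_rot: [0.091, 0.996, -0.0, 0.0]
ft_force: [-1.3, -2.3, 1.7]
width: 11.4
```

```bash
python3 - <<'E'
from h import *
st(); cap('wrist','h2'); a=cv2.imread('pics/h2.png')[110:310,150:350]
cv2.imwrite('pics/h2c.png',cv2.convertScaleAbs(cv2.resize(a,(600,600),interpolation=3),alpha=1.8,beta=25))
E
```

```text
t 8.15 p [469.4 -97.8 163.1] jaw 79.6 tilt [ 0.001 -0.001 -1.   ] F [-1.3 -2.3  1.7] M [-0.7   0.2  -0.01] w 11.4 q [-0.38  0.22 -0.3   1.05 -0.   -0.19]
```

View pics/h2c.png

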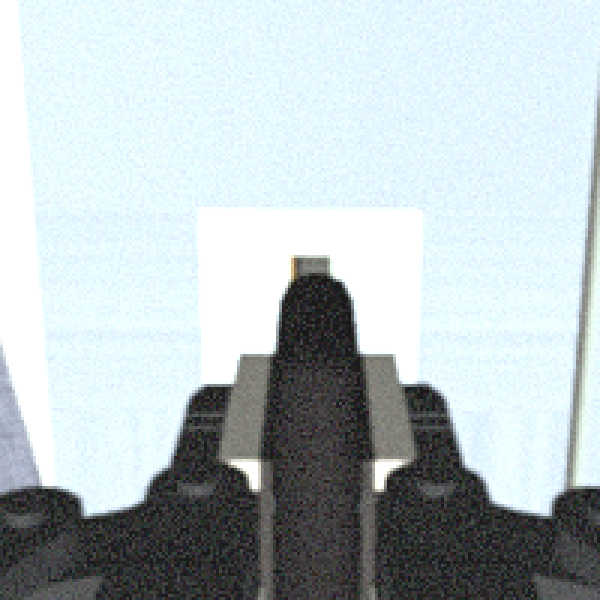

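{"method": "drive_tool", "body": {
  "targets": [
    {"dp": [0,-0.001,0],"delta_rot": [0,0,0],"grip": 0},
    {"dp": [0,-0.001,0.006],"delta_rot": [0,0,0],"grip": 0},
    {"dp": [0,-0.001,0.012],"delta_rot": [0,0,0],"grip": 0}
  ]
}}

```text
time: 8.57
tool_pos: [468.8, -98.5, 150.4]
ee_rot: [0.091, 0.996, 0.0, -0.0]
ft_force: [-0.0, 0.2, -0.7]
width: 11.2
```

```bash
python3 -c "
from h import *
st()"
```

```text
t 8.57 p [468.8 -98.5 150.4] jaw 79.6 tilt [-0.  0. -1.] F [-0.   0.2 -0.7] M [ 0.02 -0.    0.  ] w 11.2 q [-0.38  0.23 -0.33  1.02  0.   -0.2 ]
```

Running free. Going down to the collar.

{"method": "drive_tool", "body": {
  "targets": [
    {"dp": [0,0,0.006],"delta_rot": [0,0,0],"grip": 0},
    {"dp": [0,0,0.011],"delta_rot": [0,0,0],"grip": 0},
    {"dp": [0,0,0.0145],"delta_rot": [0,0,0],"grip": 0},
    {"dp": [0,0,0.0155],"delta_rot": [0,0,0],"grip": 0},
    {"dp": [0,0,0.0155],"delta_rot": [0,0,0],"grip": 0}
  ]
}}

```text
time: 9.2
tool_pos: [468.9, -98.7, 135.4]
ee_rot: [0.091, 0.996, -0.0, 0.0]
ft_force: [-0.3, -0.3, -0.5]
width: 11.3
```

```bash
python3 -c "
from h import *
st()"
```

```text
t 9.2 p [468.9 -98.7 135.4] jaw 79.6 tilt [ 0. -0. -1.] F [-0.3 -0.3 -0.5] M [ 0.   -0.02 -0.01] w 11.3 q [-0.38  0.24 -0.35  0.98  0.   -0.2 ]
```

{"method": "drive_tool", "body": {
  "targets": [
    {"dp": [0,0,0.001],"delta_rot": [0,0,0],"grip": 0},
    {"dp": [0,0,0.002],"delta_rot": [0,0,0],"grip": 0},
    {"dp": [0,0,0.002],"delta_rot": [0,0,0],"grip": 0}
  ]
}}

```text
time: 9.57
tool_pos: [469.1, -98.7, 135.0]
ee_rot: [0.091, 0.996, -0.0, 0.001]
ft_force: [-10.1, 3.4, 30.6]
width: 11.5
```

```bash
python3 -c "
from h import *
st()"
```

```text
t 9.57 p [469.1 -98.7 135. ] jaw 79.6 tilt [ 0.002 -0.001 -1.   ] F [-10.1   3.4  30.6] M [0.73 2.08 0.  ] w 11.5 q [-0.38  0.24 -0.36  0.97 -0.   -0.2 ]
```

{"method": "drive_tool", "body": {
  "targets": [
    {"dp": [0,0,-0.0016],"delta_rot": [0,0,0],"grip": 0},
    {"dp": [0,-0.0003,-0.0016],"delta_rot": [0,0,10],"grip": 0},
    {"dp": [0.0001,-0.0005,-0.0016],"delta_rot": [0,0,20],"grip": 0},
    {"dp": [0.0002,-0.0007,-0.0016],"delta_rot": [0,0,30],"grip": 0},
    {"dp": [0.0004,-0.001,-0.0016],"delta_rot": [0,0,40],"grip": 0}
  ]
}}

```text
time: 10.2
tool_pos: [468.8, -99.5, 135.3]
ee_rot: [0.429, 0.904, 0.0, 0.001]
ft_force: [1.1, 3.0, 5.9]
width: 11.3
```

```bash
python3 -c "
from h import *
st()"
```

```text
t 10.2 p [468.8 -99.5 135.3] jaw 39.2 tilt [ 0.001  0.    -1.   ] F [1.1 3.  5.9] M [ 0.65 -0.12  0.06] w 11.3 q [-0.38  0.24 -0.36  0.98  0.    0.51]
```

{"method": "drive_tool", "body": {
  "targets": [
    {"dp": [0,-0.0003,0],"delta_rot": [0,0,10],"grip": 0},
    {"dp": [0.0001,-0.0005,0],"delta_rot": [0,0,20],"grip": 0},
    {"dp": [0.0002,-0.0007,0],"delta_rot": [0,0,30],"grip": 0},
    {"dp": [0.0004,-0.001,0],"delta_rot": [0,0,40],"grip": 0},
    {"dp": [0.0004,-0.001,0],"delta_rot": [0,0,40],"grip": 0}
  ]
}}

```text
time: 10.82
tool_pos: [468.4, -99.7, 135.4]
ee_rot: [0.711, 0.704, 0.001, 0.001]
ft_force: [4.6, 3.6, 2.3]
width: 11.1
```

```bash
python3 -c "
from h import *
st()"
```

```text
t 10.82 p [468.4 -99.7 135.4] jaw -0.6 tilt [ 0.002  0.001 -1.   ] F [4.6 3.6 2.3] M [ 0.73 -0.94 -0.  ] w 11.1 q [-0.38  0.24 -0.36  0.98  0.    1.2 ]
```

{"method": "drive_tool", "body": {
  "targets": [
    {"dp": [0,0,0],"delta_rot": [0,0,0],"grip": 0.3},
    {"dp": [0,0,0],"delta_rot": [0,0,0],"grip": 0.5},
    {"dp": [0,0,0],"delta_rot": [0,0,0],"grip": 0.5},
    {"dp": [0,0,-0.04],"delta_rot": [0,0,0],"grip": 0.5},
    {"dp": [0,0,-0.1],"delta_rot": [0,0,0],"grip": 0.6}
  ]
}}

```text
time: 11.45
tool_pos: [466.4, -99.6, 235.1]
ee_rot: [0.71, 0.704, -0.001, -0.001]
ft_force: [1.4, -1.0, -0.3]
width: 51.4
```

{"method": "drive_tool", "body": {
  "targets": [
    {"dp": [0.012,0.016,-0.01],"delta_rot": [0,0,-10],"grip": 0.6},
    {"dp": [0.024,0.032,-0.01],"delta_rot": [0,0,-20],"grip": 0.6},
    {"dp": [0.037,0.048,-0.01],"delta_rot": [0,0,-30],"grip": 0.6},
    {"dp": [0.05,0.064,-0.01],"delta_rot": [0,0,-40],"grip": 0.6},
    {"dp": [0.062,0.078,-0.01],"delta_rot": [0,0,-50],"grip": 0.6}
  ]
}}

```text
time: 12.08
tool_pos: [546.2, -38.0, 244.8]
ee_rot: [0.343, 0.939, -0.0, -0.0]
ft_force: [0.4, -0.2, 0.1]
width: 51.5
```

{"method": "drive_tool", "body": {
  "targets": [
    {"dp": [0,0,0],"delta_rot": [0,0,-10],"grip": 0.6},
    {"dp": [0,0,0],"delta_rot": [0,0,-20],"grip": 0.6},
    {"dp": [0,0,0],"delta_rot": [0,0,-30],"grip": 0.6},
    {"dp": [0,0,0],"delta_rot": [0,0,-30],"grip": 0.6}
  ]
}}

```text
time: 12.58
tool_pos: [545.7, -38.5, 244.8]
ee_rot: [0.091, 0.996, -0.0, -0.0]
ft_force: [-0.2, -0.5, 0.2]
width: 51.3
```

```bash
python3 - <<'E'
from h import *
st(); cap('wrist','l1')
E
```

```text
t 12.57 p [545.7 -38.5 244.8] jaw 79.5 tilt [-0.  0. -1.] F [-0.2 -0.5  0.2] M [-0.01  0.08 -0.02] w 51.3 q [-0.22  0.3   0.04  1.31 -0.   -0.04]
```

View pics/l1.png

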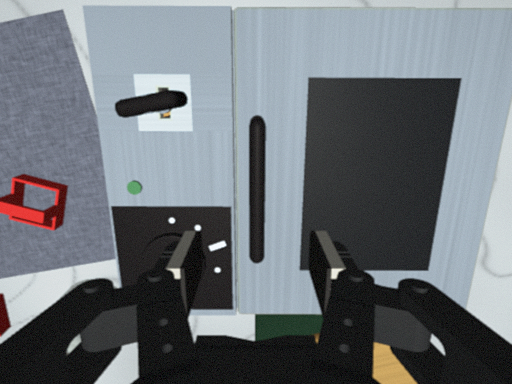

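```bash
python3 - <<'E'
from h import *
c=load('l1'); a=atz(c,257,118,160);b=atz(c,257,260,160); m=(a+b)/2; print(a,b,m,np.linalg.norm(a-b),np.degrees(np.arctan2(*(b-a)[1::-1])))
ex=np.array([.9826,-.1857]);ey=np.array([.1857,.9826]);print('chest',m[:2]@ex,m[:2]@ey)
# edges in l1 z122: right edge, gap, front edge, left edge
for n,u,v in(('rightedge',86,20),('rightedge2',112,250),('gap',234,20),('gap2',237,250),('front',160,8),('front2',400,10),('left',512,30),('left2',470,300),('back',200,310)):
    p=atz(c,u,v,122)[:2];print(n,p.round(1),(p@ex).round(1),(p@ey).round(1))
k=load('k1');print(proj(k,a),proj(k,b))
print(go([m[0],m[1],170],79.3))
E
```

```text
[490.86489008 -26.82379464 160.        ] [598.88390061 -46.74918185 160.        ] [544.87439534 -36.78648824 160.        ] 109.84137513498992 -10.451402269733222
chest 542.2248317314188 65.03677186607692
rightedge [ 399.3 -139.9] 418.4 -63.4
rightedge2 [ 585.4 -178.8] 608.4 -67.0
gap [419.6 -31. ] 418.1 47.5
gap2 [606.2 -66.5] 608.0 47.2
front [401.7 -83.3] 410.2 -7.3
front2 [435.6  91.5] 411.0 170.8
left [464.7 173.7] 424.3 256.9
left2 [698.8 142.6] 660.2 269.9
back [ 662.5 -114.5] 672.3 10.5
[368.40927507 203.91527022] [353.77617252 334.01476524]
[[0.0011, 0.0015, 0.0748], [-0.0, -0.01, 0.04]]
```

{"method": "drive_tool", "body": {
  "targets": [
    {"dp": [0.001,0.0015,0.05],"delta_rot": [0,0,0],"grip": 0.6},
    {"dp": [0.001,0.0015,0.09],"delta_rot": [0,0,0],"grip": 0.5},
    {"dp": [0.001,0.0015,0.1038],"delta_rot": [0,0,0],"grip": 0.4},
    {"dp": [0.001,0.0015,0.1038],"delta_rot": [0,0,0],"grip": 0.2},
    {"dp": [0.001,0.0015,0.1038],"delta_rot": [0,0,0],"grip": 0}
  ]
}}

```text
time: 13.25
tool_pos: [545.4, -37.4, 142.3]
ee_rot: [0.092, 0.996, -0.001, 0.001]
ft_force: [-1.2, -3.3, -4.3]
width: 9.6
```

{"method": "drive_tool", "body": {
  "targets": [
    {"dp": [0,0,0],"delta_rot": [0,0,0],"grip": 0},
    {"dp": [0,0,0],"delta_rot": [0,0,0],"grip": 0},
    {"dp": [0,0,0],"delta_rot": [0,0,0],"grip": 0}
  ]
}}

```text
time: 13.62
tool_pos: [545.5, -37.3, 142.2]
ee_rot: [0.091, 0.996, -0.0, 0.001]
ft_force: [-3.5, -4.9, 3.0]
width: 9.9
```

```bash
python3 - <<'E'
from h import *
st()
# arc in tool frame: y=+ey, z=-up ; per lid angle
r=np.hypot(205,44);a0=np.arctan2(44,205)
for th in np.arange(.1,1.76,.15): print(th.round(2), np.round([(205-r*np.cos(a0+th))/1000, -(r*np.sin(a0+th)-44)/1000],4))
E
```

```text
t 13.62 p [545.5 -37.3 142.2] jaw 79.5 tilt [ 0.001 -0.001 -1.   ] F [-3.5 -4.9  3. ] M [-0.8   0.52 -0.06] w 9.9 q [-0.22  0.34 -0.18  1.05 -0.   -0.03]
0.1 [ 0.0054 -0.0202]
0.25 [ 0.0173 -0.0493]
0.4 [ 0.0333 -0.0764]
0.55 [ 0.0532 -0.1007]
0.7 [ 0.0766 -0.1217]
0.85 [ 0.1028 -0.1391]
1.0 [ 0.1313 -0.1523]
1.15 [ 0.1614 -0.1611]
1.3 [ 0.1926 -0.1653]
1.45 [ 0.224  -0.1648]
1.6 [ 0.255  -0.1596]
1.75 [ 0.2848 -0.1499]
```

{"method": "drive_tool", "body": {
  "targets": [
    {"dp": [0,0.0054,-0.0202],"delta_rot": [0,0,0],"grip": 0},
    {"dp": [0,0.0108,-0.035],"delta_rot": [0,0,0],"grip": 0},
    {"dp": [0,0.0173,-0.0493],"delta_rot": [0,0,0],"grip": 0},
    {"dp": [0,0.0333,-0.0764],"delta_rot": [0,0,0],"grip": 0}
  ]
}}

```text
time: 14.12
tool_pos: [551.3, -5.9, 218.6]
ee_rot: [0.092, 0.996, -0.002, 0.0]
ft_force: [3.5, -5.0, -7.0]
width: 9.7
```

```bash
python3 - <<'E'
from h import *
st()
E
```

```text
t 14.12 p [551.3  -5.9 218.6] jaw 79.4 tilt [ 0.    -0.004 -1.   ] F [ 3.5 -5.  -7. ] M [-1.41 -0.78  0.01] w 9.7 q [-0.16  0.31 -0.01  1.25 -0.    0.03]
```

{"method": "drive_tool", "body": {
  "targets": [
    {"dp": [0,0.0199,-0.0243],"delta_rot": [0,0,0],"grip": 0},
    {"dp": [0,0.0433,-0.0453],"delta_rot": [0,0,0],"grip": 0},
    {"dp": [0,0.0695,-0.0627],"delta_rot": [0,0,0],"grip": 0},
    {"dp": [0,0.098,-0.0759],"delta_rot": [0,0,0],"grip": 0},
    {"dp": [0,0.1281,-0.0847],"delta_rot": [0,0,0],"grip": 0}
  ]
}}

```text
time: 14.75
tool_pos: [575.5, 121.6, 305.3]
ee_rot: [0.092, 0.996, -0.001, 0.003]
ft_force: [8.1, -7.4, -1.9]
width: 9.5
```

{"method": "drive_tool", "body": {
  "targets": [
    {"dp": [0,0.0312,-0.0042],"delta_rot": [0,0,0],"grip": 0},
    {"dp": [0,0.0626,-0.0037],"delta_rot": [0,0,0],"grip": 0},
    {"dp": [0,0.0936,0.0015],"delta_rot": [0,0,0],"grip": 0},
    {"dp": [0,0.1137,0.008],"delta_rot": [0,0,0],"grip": 0},
    {"dp": [0,0.1137,0.008],"delta_rot": [0,0,0],"grip": 0}
  ]
}}

```text
time: 15.38
tool_pos: [596.5, 235.5, 295.4]
ee_rot: [0.091, 0.996, 0.001, 0.002]
ft_force: [9.7, 3.3, 1.0]
width: 10.0
```

```bash
python3 - <<'E'
from h import *
st()
s=cap('scene','s1'); a=cv2.imread('pics/s1.png'); cv2.imwrite('pics/s1b.png',cv2.resize(a,(720,540),interpolation=3))
E
```

```text
t 15.38 p [596.5 235.5 295.4] jaw 79.6 tilt [ 0.005  0.002 -1.   ] F [9.7 3.3 1. ] M [ 0.43 -1.62 -0.22] w 10.0 q [0.25 0.47 0.45 1.54 0.   0.43]
```

View pics/s1b.png

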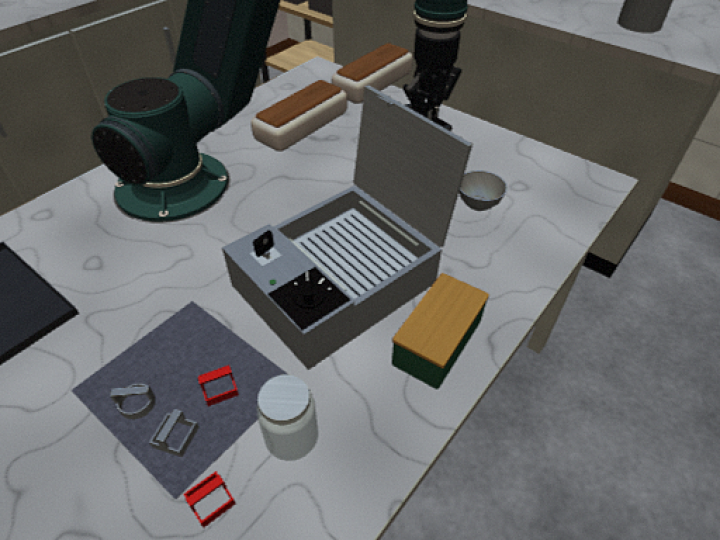

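The lid stands wide open, the rack is empty, and the key stays turned in the lock. I'll release in a narrow opening and go over to the cutters.

{"method": "drive_tool", "body": {
  "targets": [
    {"dp": [0,0,0],"delta_rot": [0,0,0],"grip": 0.25},
    {"dp": [0,0,0],"delta_rot": [0,0,0],"grip": 0.25},
    {"dp": [0,0,-0.02],"delta_rot": [0,0,0],"grip": 0.25},
    {"dp": [0,0,-0.05],"delta_rot": [0,0,0],"grip": 0.25},
    {"dp": [0,0,-0.08],"delta_rot": [0,0,0],"grip": 0.25}
  ]
}}

```text
time: 16.05
tool_pos: [594.5, 233.6, 375.5]
ee_rot: [0.091, 0.996, 0.0, 0.0]
ft_force: [0.8, 0.1, -0.0]
width: 21.3
```

{"method": "drive_tool", "body": {
  "targets": [
    {"dp": [-0.003,-0.06,-0.01],"delta_rot": [0,0,0],"grip": 0.4},
    {"dp": [-0.006,-0.12,-0.01],"delta_rot": [0,0,0],"grip": 0.4},
    {"dp": [-0.009,-0.18,-0.01],"delta_rot": [0,0,0],"grip": 0.4},
    {"dp": [-0.012,-0.24,-0.01],"delta_rot": [0,0,0],"grip": 0.4},
    {"dp": [-0.015,-0.3,-0.01],"delta_rot": [0,0,0],"grip": 0.4}
  ]
}}

```text
time: 16.68
tool_pos: [554.5, -65.8, 384.6]
ee_rot: [0.091, 0.996, 0.0, 0.0]
ft_force: [1.4, 0.1, 0.4]
width: 34.4
```

{"method": "drive_tool", "body": {
  "targets": [
    {"dp": [-0.005,-0.06,0.02],"delta_rot": [0,0,0],"grip": 0.4},
    {"dp": [-0.01,-0.12,0.05],"delta_rot": [0,0,0],"grip": 0.4},
    {"dp": [-0.015,-0.18,0.08],"delta_rot": [0,0,0],"grip": 0.4},
    {"dp": [-0.02,-0.24,0.11],"delta_rot": [0,0,0],"grip": 0.4},
    {"dp": [-0.023,-0.3,0.14],"delta_rot": [0,0,0],"grip": 0.4}
  ]
}}

```text
time: 17.3
tool_pos: [525.2, -347.4, 252.6]
ee_rot: [0.091, 0.996, -0.0, 0.0]
ft_force: [0.5, 0.3, 0.8]
width: 34.6
```

{"method": "drive_tool", "body": {
  "targets": [
    {"dp": [0,-0.03,0.02],"delta_rot": [0,0,0],"grip": 0.4},
    {"dp": [0,-0.059,0.04],"delta_rot": [0,0,0],"grip": 0.4},
    {"dp": [0,-0.059,0.04],"delta_rot": [0,0,0],"grip": 0.4},
    {"dp": [0,-0.059,0.04],"delta_rot": [0,0,0],"grip": 0.4}
  ]
}}

```text
time: 17.8
tool_pos: [515.2, -403.3, 213.7]
ee_rot: [0.091, 0.996, -0.0, 0.0]
ft_force: [-0.1, 0.5, 1.0]
width: 34.2
```

```bash
python3 - <<'E'
from h import *
st(); cap('wrist','c1')
E
```

```text
t 17.8 p [ 515.2 -403.3  213.7] jaw 79.6 tilt [ 0. -0. -1.] F [-0.1  0.5  1. ] M [-0.04 -0.06 -0.01] w 34.2 q [-0.79  0.5   0.27  1.35  0.   -0.61]
```

View pics/c1.png

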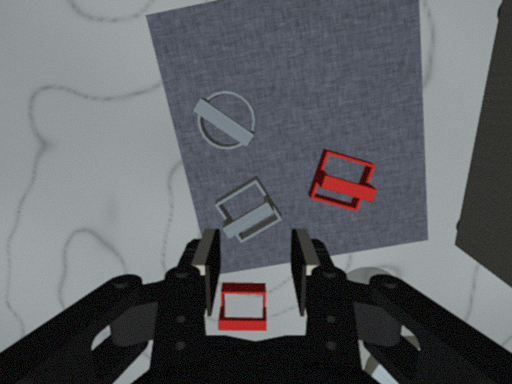

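```bash
cat >> h.py <<'E'
def strap(f,seed,z=46,r=42,thr=None,side=1):
    """min-area rectangle of the bright strap; world centre at z, yaw of the long axis"""
    im=cv2.imread(f'pics/{f}.png').astype(int); g=im.mean(2); sat=im.max(2)-im.min(2)
    x,y=map(int,seed); w=np.zeros(g.shape,np.uint8); w[max(0,y-r):y+r,max(0,x-r):x+r]=1
    t=thr or g[y-2:y+3,x-2:x+3].mean()-14
    m=((g>t)&(sat<45)&(w>0)).astype(np.uint8); m=cv2.morphologyEx(m,cv2.MORPH_OPEN,np.ones((5,5),np.uint8))
    n,L=cv2.connectedComponents(m); m=(L==L[y,x]).astype(np.uint8)
    q=cv2.boxPoints(cv2.minAreaRect(np.argwhere(m)[:,::-1].astype(np.float32))); c=load(f)
    W=np.array([atz(c,*p,z) for p in q]); e=[W[1]-W[0],W[2]-W[1]]; e=max(e,key=np.linalg.norm)
    s=sorted([np.linalg.norm(W[1]-W[0]),np.linalg.norm(W[2]-W[1])])
    return W.mean(0).round(1),np.degrees(np.arctan2(e[1],e[0])).round(1),np.round(s,1),q.mean(0).round(1),t,m.sum()
E
python3 - <<'E'
from h import *
g=cv2.imread('pics/c1.png').mean(2)
print(g[121,224],g[219,250],g[60,300])
for sd in((224,121),(250,219)):
  for t in(None,120,110): print(strap('c1',sd,thr=t))
E
```

```text
124.66666666666667 127.0 94.0
(array([ 464.8, -424.9,   46. ]), np.float64(45.1), array([14.4, 59.7]), array([222.7, 122.8], dtype=float32), np.float64(114.29333333333335), np.uint64(889))
(array([ 464.8, -424.7,   46. ]), np.float64(45.0), array([13.6, 59.4]), array([222.9, 122.7], dtype=float32), 120, np.uint64(839))
(array([ 464.7, -425. ,   46. ]), np.float64(45.0), array([14.4, 60. ]), array([222.6, 122.6], dtype=float32), 110, np.uint64(909))
(array([ 567.1, -420.7,   46. ]), np.float64(111.3), array([13.3, 54.4]), array([247.9, 220.5], dtype=float32), np.float64(115.13333333333333), np.uint64(605))
(array([ 567.1, -420.8,   46. ]), np.float64(111.6), array([13.1, 53.9]), array([247.8, 220.5], dtype=float32), 120, np.uint64(569))
(array([ 567.4, -420.7,   46. ]), np.float64(112.0), array([14.2, 55. ]), array([247.9, 220.7], dtype=float32), 110, np.uint64(622))
```

Round strap centre is at px (223,123), which is (465,-425) with yaw 45°. Square strap is at px (248,220), (567,-421), with yaw 112°. Picking the round cutter first.

{"method": "drive_tool", "body": {
  "targets": [
    {"dp": [0.015,-0.01,0.02],"delta_rot": [0,0,-10],"grip": 0.5},
    {"dp": [0.03,-0.02,0.04],"delta_rot": [0,0,-20],"grip": 0.5},
    {"dp": [0.0457,-0.0303,0.07],"delta_rot": [0,0,-30],"grip": 0.5},
    {"dp": [0.0457,-0.0303,0.09],"delta_rot": [0,0,-40],"grip": 0.5},
    {"dp": [0.0457,-0.0303,0.1],"delta_rot": [0,0,-50],"grip": 0.5}
  ]
}}

```text
time: 18.48
tool_pos: [464.8, -424.3, 113.0]
ee_rot: [-0.341, 0.94, -0.0, 0.0]
ft_force: [-0.1, -0.1, -1.1]
width: 42.6
```

```bash
python3 - <<'E'
from h import *
st(); c=cap('wrist','c2'); p=proj(load('c2'),[464.8,-424.8,46]); print(p,proj(load('c2'),[567.2,-420.7,46]))
print(strap('c2',p,r=60)); print(go([464.8,-424.8,27],135))
E
```

```text
t 18.48 p [ 464.8 -424.3  113. ] jaw 129.9 tilt [ 0.  0. -1.] F [-0.1 -0.1 -1.1] M [-0.01  0.01  0.02] w 42.6 q [-0.87  0.49 -0.01  1.07  0.   -1.57]
[253.47444923 201.49182698] [171.29865374 302.90401053]
(array([ 464.2, -424.8,   46. ]), np.float64(45.8), array([12.9, 59.9]), array([253.9, 199.3], dtype=float32), np.float64(118.42666666666665), np.uint64(1573))
[[0.0005, -0.0007, 0.0852], [0.05, 0.01, -4.56]]
```

{"method": "drive_tool", "body": {
  "targets": [
    {"dp": [0.0005,-0.0005,0.04],"delta_rot": [0,0,-5],"grip": 0.5},
    {"dp": [0.0005,-0.0005,0.07],"delta_rot": [0,0,-5],"grip": 0.5},
    {"dp": [0.0005,-0.0005,0.0855],"delta_rot": [0,0,-5],"grip": 0.5},
    {"dp": [0.0005,-0.0005,0.0855],"delta_rot": [0,0,-5],"grip": 0.3},
    {"dp": [0.0005,-0.0005,0.0855],"delta_rot": [0,0,-5],"grip": 0.1}
  ]
}}

```text
time: 19.15
tool_pos: [465.2, -426.2, 28.9]
ee_rot: [-0.379, 0.925, -0.001, 0.0]
ft_force: [-0.2, -0.3, 0.2]
width: 12.0
```

{"method": "drive_tool", "body": {
  "targets": [
    {"dp": [0,0,0],"delta_rot": [0,0,0],"grip": 0},
    {"dp": [0,0,0],"delta_rot": [0,0,0],"grip": 0},
    {"dp": [0,0,0],"delta_rot": [0,0,0],"grip": 0}
  ]
}}

```text
time: 19.52
tool_pos: [465.1, -426.1, 28.7]
ee_rot: [-0.379, 0.925, -0.001, 0.0]
ft_force: [-0.0, 2.9, 6.5]
width: 12.5
```

```bash
python3 - <<'E'
from h import *
st()
# compute rack placement offsets: chest-frame (ex,ey)
ex=np.array([.983,-.184]);ey=np.array([.184,.983])
for a,b in((542,156),(485,150),(600,150)):print(a*ex+b*ey)
E
```

```text
t 19.52 p [ 465.1 -426.1   28.7] jaw 134.6 tilt [ 0.001 -0.001 -1.   ] F [-0.   2.9  6.5] M [ 0.52 -0.01  0.01] w 12.5 q [-0.87  0.56 -0.14  0.87  0.   -1.65]
[561.49  53.62]
[504.355  58.21 ]
[617.4   37.05]
```

{"method": "drive_tool", "body": {
  "targets": [
    {"dp": [0,0,-0.06],"delta_rot": [0,0,0],"grip": 0},
    {"dp": [-0.03,0.026,-0.12],"delta_rot": [0,0,0],"grip": 0},
    {"dp": [-0.075,0.065,-0.165],"delta_rot": [0,0,0],"grip": 0},
    {"dp": [-0.12,0.103,-0.216],"delta_rot": [0,0,0],"grip": 0},
    {"dp": [-0.165,0.142,-0.216],"delta_rot": [0,0,0],"grip": 0}
  ]
}}

```text
time: 20.15
tool_pos: [480.9, -235.1, 238.9]
ee_rot: [-0.379, 0.926, -0.002, 0.001]
ft_force: [2.6, 0.4, -1.8]
width: 12.1
```

{"method": "drive_tool", "body": {
  "targets": [
    {"dp": [-0.045,0.039,0],"delta_rot": [0,0,0],"grip": 0},
    {"dp": [-0.09,0.078,0],"delta_rot": [0,0,0],"grip": 0},
    {"dp": [-0.135,0.1165,0],"delta_rot": [0,0,0],"grip": 0},
    {"dp": [-0.18,0.155,0],"delta_rot": [0,0,0],"grip": 0},
    {"dp": [-0.2028,0.175,0],"delta_rot": [0,0,0],"grip": 0}
  ]
}}

```text
time: 20.78
tool_pos: [501.8, 33.7, 236.8]
ee_rot: [-0.38, 0.925, -0.0, 0.0]
ft_force: [0.6, -1.0, -0.3]
width: 12.6
```

```bash
python3 - <<'E'
from h import *
st(); cap('wrist','r1')
k=512/720;c=load('s1');ex=np.array([.983,-.184]);ey=np.array([.184,.983])
for n,u,v,z in(('rackFR',298,237,60),('rackFL',352,208,60),('rackBL',417,262,60),('rackBR',365,298,60)):
    p=atz(c,u*k,v*k,z);print(n,p.round(0),(p[:2]@ex).round(0),(p[:2]@ey).round(0))
E
```

```text
t 20.77 p [501.8  33.7 236.8] jaw 134.7 tilt [ 0.001  0.    -1.   ] F [ 0.6 -1.  -0.3] M [-0.04 -0.03 -0.  ] w 12.6 q [-0.1   0.22 -0.09  1.26  0.   -0.87]
rackFR [435.  19.  60.] 424.0 99.0
rackFL [463. 168.  60.] 425.0 250.0
rackBL [677. 120.  60.] 643.0 242.0
rackBR [655. -24.  60.] 648.0 97.0
```

View pics/r1.png

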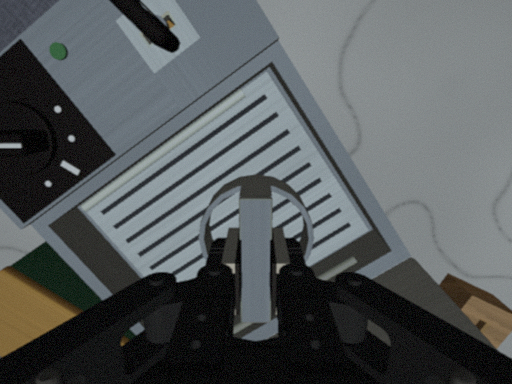

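```bash
python3 - <<'E'
from h import *
c=load('r1');ex=np.array([.983,-.184]);ey=np.array([.184,.983])
for n,u,v,z in(('plateFR',271,68,60),('plateFL',368,229,60),('plateBR',84,208,60),('innerFR rim',271,62,110),('innerFL rim',390,250,110),('innerBR rim',50,222,110)):
    p=atz(c,u,v,z);print(n,p.round(0),(p[:2]@ex).round(0),(p[:2]@ey).round(0))
t=490*ex+150*ey;print(t,go([t[0],t[1],237]),go([t[0],t[1],91]))
E
```

```text
plateFR [423. -22.  60.] 420.0 56.0
plateFL [464. 169.  60.] 425.0 251.0
plateBR [660. -64.  60.] 660.0 59.0
innerFR rim [425. -24. 110.] 422.0 54.0
innerFL rim [461. 170. 110.] 422.0 252.0
innerBR rim [660. -70. 110.] 661.0 53.0
[509.27  57.29] [[-0.0205, 0.0102, -0.0002]] [[-0.0203, 0.0101, 0.1458]]
```

{"method": "drive_tool", "body": {
  "targets": [
    {"dp": [-0.0205,0.0102,0],"delta_rot": [0,0,0],"grip": 0},
    {"dp": [-0.0205,0.0102,0.06],"delta_rot": [0,0,0],"grip": 0},
    {"dp": [-0.0205,0.0102,0.11],"delta_rot": [0,0,0],"grip": 0},
    {"dp": [-0.0205,0.0102,0.138],"delta_rot": [0,0,0],"grip": 0},
    {"dp": [-0.0205,0.0102,0.144],"delta_rot": [0,0,0],"grip": 0}
  ]
}}

```text
time: 21.45
tool_pos: [508.7, 52.8, 91.3]
ee_rot: [-0.379, 0.925, 0.0, -0.001]
ft_force: [0.2, -0.5, -0.7]
width: 12.2
```

{"method": "drive_tool", "body": {
  "targets": [
    {"dp": [0,0,0.002],"delta_rot": [0,0,0],"grip": 0},
    {"dp": [0,0,0.004],"delta_rot": [0,0,0],"grip": 0},
    {"dp": [0,0,0.004],"delta_rot": [0,0,0],"grip": 0}
  ]
}}

```text
time: 21.82
tool_pos: [509.9, 52.8, 88.9]
ee_rot: [-0.379, 0.925, -0.0, 0.001]
ft_force: [0.6, 1.1, 0.2]
width: 12.3
```

```bash
python3 - <<'E'
from h import *
st()
E
```

```text
t 21.82 p [509.9  52.8  88.9] jaw 134.6 tilt [ 0.001 -0.    -1.   ] F [0.6 1.1 0.2] M [ 0.02 -0.05  0.01] w 12.3 q [-0.06  0.33 -0.36  0.88 -0.   -0.83]
```

{"method": "drive_tool", "body": {
  "targets": [
    {"dp": [0,0,0.0012],"delta_rot": [0,0,0],"grip": 0},
    {"dp": [0,0,0.0012],"delta_rot": [0,0,0],"grip": 0}
  ]
}}

```text
time: 22.08
tool_pos: [509.9, 53.0, 88.6]
ee_rot: [-0.379, 0.925, -0.0, 0.001]
ft_force: [-6.7, 1.7, 19.6]
width: 12.0
```

```bash
python3 - <<'E'
from h import *
st()
E
```

```text
t 22.07 p [509.9  53.   88.6] jaw 134.6 tilt [ 0.002  0.    -1.   ] F [-6.7  1.7 19.6] M [ 0.29  1.16 -0.03] w 12.0 q [-0.06  0.33 -0.36  0.88  0.   -0.83]
```

{"method": "drive_tool", "body": {
  "targets": [
    {"dp": [0,0,-0.001],"delta_rot": [0,0,0],"grip": 0.35},
    {"dp": [0,0,-0.001],"delta_rot": [0,0,0],"grip": 0.35},
    {"dp": [0,0,-0.03],"delta_rot": [0,0,0],"grip": 0.35},
    {"dp": [0,0,-0.09],"delta_rot": [0,0,0],"grip": 0.35},
    {"dp": [0,0,-0.15],"delta_rot": [0,0,0],"grip": 0.5}
  ]
}}

```text
time: 22.7
tool_pos: [509.1, 52.9, 238.7]
ee_rot: [-0.379, 0.925, 0.0, -0.0]
ft_force: [1.5, -0.1, -0.7]
width: 42.6
```

{"method": "drive_tool", "body": {
  "targets": [
    {"dp": [0.0292,-0.0378,0],"delta_rot": [0,0,10],"grip": 0.5},
    {"dp": [0.0584,-0.0755,0],"delta_rot": [0,0,20],"grip": 0.5},
    {"dp": [0.0875,-0.1133,0],"delta_rot": [0,0,30],"grip": 0.5},
    {"dp": [0.1167,-0.151,0],"delta_rot": [0,0,40],"grip": 0.5},
    {"dp": [0.1459,-0.1888,0],"delta_rot": [0,0,50],"grip": 0.5}
  ]
}}

```text
time: 23.32
tool_pos: [538.0, -185.7, 237.0]
ee_rot: [0.05, 0.999, -0.0, 0.0]
ft_force: [0.8, -0.6, 0.0]
width: 42.2
```

{"method": "drive_tool", "body": {
  "targets": [
    {"dp": [-0.01,-0.0466,0],"delta_rot": [0,0,10],"grip": 0.5},
    {"dp": [-0.02,-0.0932,0],"delta_rot": [0,0,20],"grip": 0.5},
    {"dp": [-0.03,-0.14,0],"delta_rot": [0,0,30],"grip": 0.5},
    {"dp": [-0.04,-0.1865,0.03],"delta_rot": [0,0,40],"grip": 0.5},
    {"dp": [-0.0508,-0.2331,0.06],"delta_rot": [0,0,50],"grip": 0.5}
  ]
}}

```text
time: 23.95
tool_pos: [566.5, -422.7, 176.3]
ee_rot: [0.468, 0.884, -0.0, 0.0]
ft_force: [0.1, -0.0, -0.6]
width: 42.4
```

{"method": "drive_tool", "body": {
  "targets": [
    {"dp": [0,0,0.02],"delta_rot": [0,0,10],"grip": 0.5},
    {"dp": [0,0,0.04],"delta_rot": [0,0,13],"grip": 0.5},
    {"dp": [0,0,0.06],"delta_rot": [0,0,13],"grip": 0.5},
    {"dp": [0,0,0.06],"delta_rot": [0,0,13],"grip": 0.5}
  ]
}}

```text
time: 24.45
tool_pos: [565.8, -420.4, 115.6]
ee_rot: [0.562, 0.827, 0.0, -0.001]
ft_force: [-0.2, 0.1, 0.6]
width: 42.8
```

```bash
python3 - <<'E'
from h import *
st(); c=cap('wrist','c3'); p=proj(load('c3'),[567.2,-420.7,46]); print(p)
print(strap('c3',p,r=60)); print(go([567.2,-420.7,28],21.6)); cap('scene','s2')
E
```

```text
t 24.45 p [ 565.8 -420.4  115.6] jaw 21.6 tilt [-0.002  0.002 -1.   ] F [-0.2  0.1  0.6] M [-0.01 -0.07 -0.02] w 42.8 q [-0.75  0.62  0.24  1.19 -0.    0.44]
[257.97262878 202.61764409]
(array([ 567.4, -420.3,   46. ]), np.float64(-67.8), array([12.8, 54.4]), array([258.5, 201. ], dtype=float32), np.float64(118.21333333333334), np.uint64(1407))
[[-0.0004, 0.001, 0.0889], [-0.02, -0.05, -0.04]]
```

{"method": "drive_tool", "body": {
  "targets": [
    {"dp": [0,0.001,0.04],"delta_rot": [0,0,0],"grip": 0.5},
    {"dp": [0,0.001,0.07],"delta_rot": [0,0,0],"grip": 0.5},
    {"dp": [0,0.001,0.088],"delta_rot": [0,0,0],"grip": 0.5},
    {"dp": [0,0.001,0.088],"delta_rot": [0,0,0],"grip": 0.3},
    {"dp": [0,0.001,0.088],"delta_rot": [0,0,0],"grip": 0.1}
  ]
}}

```text
time: 25.18
tool_pos: [568.0, -421.1, 30.6]
ee_rot: [0.562, 0.827, -0.0, 0.001]
ft_force: [-0.4, -0.8, -0.4]
width: 12.2
```

{"method": "drive_tool", "body": {
  "targets": [
    {"dp": [0,0,0],"delta_rot": [0,0,0],"grip": 0},
    {"dp": [0,0,0],"delta_rot": [0,0,0],"grip": 0},
    {"dp": [0,0,0],"delta_rot": [0,0,0],"grip": 0}
  ]
}}

```text
time: 25.55
tool_pos: [568.1, -421.1, 30.5]
ee_rot: [0.562, 0.827, -0.0, 0.001]
ft_force: [0.8, 0.7, 7.2]
width: 12.4
```

```bash
python3 - <<'E'
from h import *
st(); t=600*np.array([.983,-.184])+150*np.array([.184,.983]); print(t,go([t[0],t[1],245]))
E
```

```text
t 25.55 p [ 568.1 -421.1   30.5] jaw 21.6 tilt [ 0.002 -0.002 -1.   ] F [0.8 0.7 7.2] M [ 0.07 -0.11 -0.02] w 12.4 q [-0.75  0.68  0.1   0.99  0.    0.44]
[617.4   37.05] [[0.4075, 0.2145, -0.2152]]
```

{"method": "drive_tool", "body": {
  "targets": [
    {"dp": [0,0,-0.06],"delta_rot": [0,0,0],"grip": 0},
    {"dp": [0.04,0.021,-0.11],"delta_rot": [0,0,0],"grip": 0},
    {"dp": [0.08,0.042,-0.155],"delta_rot": [0,0,0],"grip": 0},
    {"dp": [0.125,0.066,-0.19],"delta_rot": [0,0,0],"grip": 0},
    {"dp": [0.165,0.087,-0.215],"delta_rot": [0,0,0],"grip": 0}
  ]
}}

```text
time: 26.18
tool_pos: [587.8, -233.7, 246.3]
ee_rot: [0.562, 0.827, 0.0, 0.001]
ft_force: [1.0, 0.1, -1.4]
width: 12.1
```

{"method": "drive_tool", "body": {
  "targets": [
    {"dp": [0.05,0.0262,0],"delta_rot": [0,0,0],"grip": 0},
    {"dp": [0.1,0.0525,0],"delta_rot": [0,0,0],"grip": 0},
    {"dp": [0.15,0.079,0],"delta_rot": [0,0,0],"grip": 0},
    {"dp": [0.2,0.105,0],"delta_rot": [0,0,0],"grip": 0},
    {"dp": [0.2425,0.1275,0],"delta_rot": [0,0,0],"grip": 0}
  ]
}}

```text
time: 26.8
tool_pos: [617.0, 39.4, 244.7]
ee_rot: [0.562, 0.827, 0.0, 0.0]
ft_force: [0.5, -0.2, -1.5]
width: 12.3
```

```bash
python3 - <<'E'
from h import *
st(); print(go([617.4,37.1,92])); cap('wrist','r2')
E
```

```text
t 26.8 p [617.   39.4 244.7] jaw 21.6 tilt [ 0.001 -0.    -1.   ] F [ 0.5 -0.2 -1.5] M [ 0.01 -0.    0.04] w 12.3 q [-0.07  0.43  0.24  1.38  0.    1.13]
[[-0.0022, -0.0006, 0.1527]]
```

{"method": "drive_tool", "body": {
  "targets": [
    {"dp": [-0.002,-0.0005,0.05],"delta_rot": [0,0,0],"grip": 0},
    {"dp": [-0.002,-0.0005,0.1],"delta_rot": [0,0,0],"grip": 0},
    {"dp": [-0.002,-0.0005,0.14],"delta_rot": [0,0,0],"grip": 0},
    {"dp": [-0.002,-0.0005,0.151],"delta_rot": [0,0,0],"grip": 0},
    {"dp": [-0.002,-0.0005,0.151],"delta_rot": [0,0,0],"grip": 0}
  ]
}}

```text
time: 27.48
tool_pos: [617.6, 35.2, 93.8]
ee_rot: [0.562, 0.827, 0.0, 0.0]
ft_force: [-0.1, 0.4, -0.8]
width: 12.2
```

{"method": "drive_tool", "body": {
  "targets": [
    {"dp": [0,0,0.0015],"delta_rot": [0,0,0],"grip": 0},
    {"dp": [0,0,0.003],"delta_rot": [0,0,0],"grip": 0},
    {"dp": [0,0,0.003],"delta_rot": [0,0,0],"grip": 0}
  ]
}}

```text
time: 27.85
tool_pos: [617.7, 35.2, 90.6]
ee_rot: [0.562, 0.827, 0.0, 0.0]
ft_force: [1.1, -0.1, 1.2]
width: 12.1
```

```bash
python3 - <<'E'
from h import *
st()
E
```

```text
t 27.85 p [617.7  35.2  90.6] jaw 21.6 tilt [ 0.001 -0.    -1.   ] F [ 1.1 -0.1  1.2] M [ 0.03 -0.16  0.01] w 12.1 q [-0.07  0.49 -0.08  1.    0.    1.12]
```

{"method": "drive_tool", "body": {
  "targets": [
    {"dp": [0,0,0.0008],"delta_rot": [0,0,0],"grip": 0},
    {"dp": [0,0,0],"delta_rot": [0,0,0],"grip": 0.35},
    {"dp": [0,0,0],"delta_rot": [0,0,0],"grip": 0.35},
    {"dp": [0,0,-0.04],"delta_rot": [0,0,0],"grip": 0.35},
    {"dp": [0,0,-0.1],"delta_rot": [0,0,0],"grip": 0.35}
  ]
}}

```text
time: 28.48
tool_pos: [616.4, 35.2, 189.9]
ee_rot: [0.562, 0.827, -0.001, -0.001]
ft_force: [1.0, -0.5, 0.2]
width: 30.2
```

{"method": "drive_tool", "body": {
  "targets": [
    {"dp": [0,0,-0.05],"delta_rot": [0,0,-10],"grip": 0.35},
    {"dp": [0,0,-0.1],"delta_rot": [0,0,-20],"grip": 0.35},
    {"dp": [0,0,-0.15],"delta_rot": [0,0,-30],"grip": 0.35},
    {"dp": [0,0,-0.2],"delta_rot": [0,0,-40],"grip": 0.35},
    {"dp": [0,0,-0.2],"delta_rot": [0,0,-50],"grip": 0.25}
  ]
}}

```text
time: 29.1
tool_pos: [618.4, 35.1, 393.6]
ee_rot: [0.157, 0.988, 0.0, 0.003]
ft_force: [0.5, -0.6, -0.1]
width: 21.3
```

```bash
python3 - <<'E'
from h import *
st(); cap('wrist','r3'); cap('scene','s3'); cap('top','t3')
a=cv2.imread('pics/r3.png'); b=cv2.imread('pics/s3.png')
x=cv2.resize(b[110:310,100:400],(600,400),interpolation=3)
o=np.zeros((600,800,3),np.uint8); o[:300,:400]=cv2.resize(a,(400,300),interpolation=cv2.INTER_AREA); o[:300,400:]=cv2.resize(cv2.imread('pics/t3.png'),(400,300),interpolation=cv2.INTER_AREA); o[300:,:450]=cv2.resize(b[120:320,100:400],(450,300),interpolation=3); cv2.imwrite('pics/r3c.png',o)
print(go([594.5,233.6,375],79.5))
E
```

```text
t 29.1 p [618.4  35.1 393.6] jaw 71.9 tilt [ 0.006 -0.    -1.   ] F [ 0.5 -0.6 -0.1] M [-0.06 -0.04  0.09] w 21.3 q [-0.07  0.48  0.73  1.82 -0.    0.24]
[[0.0851, 0.1807, 0.0147], [-0.01, -0.02, -8.11]]
```

View pics/r3c.png

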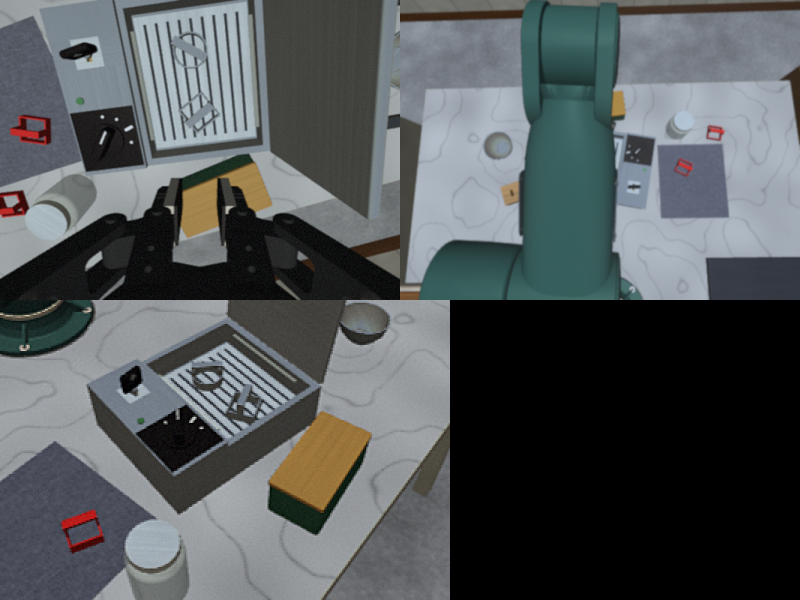

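Both cutters stand upright and well apart on the rack; the reds, jar, tin and bowl are undisturbed. Now to the handle and shut the lid.

{"method": "drive_tool", "body": {
  "targets": [
    {"dp": [0.022,0.046,0.003],"delta_rot": [0,0,-3],"grip": 0.25},
    {"dp": [0.044,0.092,0.006],"delta_rot": [0,0,-6],"grip": 0.25},
    {"dp": [0.066,0.138,0.01],"delta_rot": [0,0,-8],"grip": 0.25},
    {"dp": [0.0851,0.1807,0.0147],"delta_rot": [0,0,-8.1],"grip": 0.25},
    {"dp": [0.0851,0.1807,0.0147],"delta_rot": [0,0,-8.1],"grip": 0.25}
  ]
}}

```text
time: 29.88
tool_pos: [592.8, 236.3, 373.9]
ee_rot: [0.091, 0.996, -0.0, -0.001]
ft_force: [-0.6, -0.1, -0.2]
width: 21.2
```

```bash
python3 - <<'E'
from h import *
st(); print(go([595.5,234.5,295.4],79.5))
c=cap('wrist','l2'); 
E
```

```text
t 29.88 p [592.8 236.3 373.9] jaw 79.6 tilt [-0.003 -0.    -1.   ] F [-0.6 -0.1 -0.2] M [0.04 0.04 0.03] w 21.2 q [0.25 0.51 0.74 1.8  0.   0.43]
[[-0.0032, -0.0012, 0.0785], [-0.04, -0.14, 0.11]]
```

View pics/l2.png

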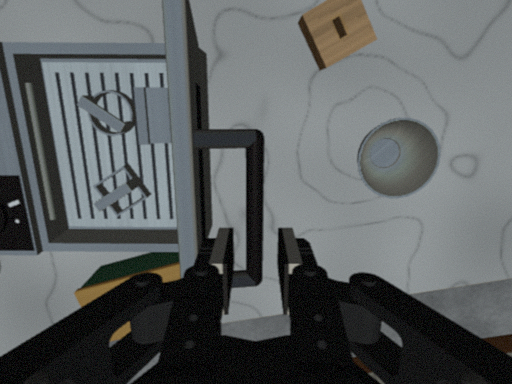

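{"method": "drive_tool", "body": {
  "targets": [
    {"dp": [-0.003,-0.001,0.03],"delta_rot": [0,0,0],"grip": 0.25},
    {"dp": [-0.003,-0.001,0.06],"delta_rot": [0,0,0],"grip": 0.25},
    {"dp": [-0.003,-0.001,0.0785],"delta_rot": [0,0,0],"grip": 0.25},
    {"dp": [-0.003,-0.001,0.0785],"delta_rot": [0,0,0],"grip": 0},
    {"dp": [-0.003,-0.001,0.0785],"delta_rot": [0,0,0],"grip": 0}
  ]
}}

```text
time: 30.55
tool_pos: [596.1, 230.6, 295.3]
ee_rot: [0.092, 0.996, -0.001, -0.002]
ft_force: [-0.6, -5.6, -20.0]
width: 10.0
```

{"method": "drive_tool", "body": {
  "targets": [
    {"dp": [0,0,0],"delta_rot": [0,0,0],"grip": 0},
    {"dp": [0,0,0],"delta_rot": [0,0,0],"grip": 0}
  ]
}}

```text
time: 30.8
tool_pos: [596.1, 230.6, 295.3]
ee_rot: [0.091, 0.996, -0.001, -0.002]
ft_force: [-1.0, -7.4, -20.3]
width: 10.3
```

```bash
python3 - <<'E'
from h import *
st(); s=arm.state()
H=np.array([545.5,-37.3,142.2]); ey=np.array([.184,.983]); d=np.array(s['tool_pos'])-H; y=d[:2]@ey; print('ey shift',y,'up',d[2],'lid',np.arctan2(44+d[2],205-y)-np.arctan2(44,205),np.hypot(44+d[2],205-y))
E
```

```text
t 30.8 p [596.1 230.6 295.3] jaw 79.5 tilt [-0.004 -0.003 -1.   ] F [ -1.   -7.4 -20.3] M [-1.31  0.08 -0.01] w 10.3 q [ 0.24  0.47  0.45  1.55 -0.    0.43]
ey shift 272.64527904382777 up 153.12532623343066 lid 1.6899370875844302 208.4089202014966
```

{"method": "drive_tool", "body": {
  "targets": [
    {"dp": [0,-0.025,-0.0075],"delta_rot": [0,0,0],"grip": 0},
    {"dp": [0,-0.0507,-0.0114],"delta_rot": [0,0,0],"grip": 0},
    {"dp": [0,-0.0821,-0.0119],"delta_rot": [0,0,0],"grip": 0},
    {"dp": [0,-0.1133,-0.0077],"delta_rot": [0,0,0],"grip": 0},
    {"dp": [0,-0.1434,0.0011],"delta_rot": [0,0,0],"grip": 0}
  ]
}}

```text
time: 31.42
tool_pos: [569.8, 90.2, 296.4]
ee_rot: [0.09, 0.996, 0.001, -0.0]
ft_force: [-3.5, 7.0, -8.0]
width: 9.8
```

```bash
cat >> h.py <<'E'
def lid():
    st(); s=arm.state(); H=np.array([545.5,-37.3,142.2]); ey=np.array([.184,.983]); ex=np.array([.983,-.184]); d=np.array(s['tool_pos'])-H; y=d[:2]@ey
    print('x',(d[:2]@ex).round(1),'y',y.round(1),'up',d[2].round(1),'lid',(np.arctan2(44+d[2],205-y)-np.arctan2(44,205)).round(3),np.hypot(44+d[2],205-y).round(1))
E
python3 -c "
from h import *
lid()"
```

```text
t 31.43 p [569.8  90.2 296.4] jaw 79.6 tilt [-0.     0.002 -1.   ] F [-3.5  7.  -8. ] M [ 1.53  0.48 -0.03] w 9.8 q [0.01 0.35 0.25 1.47 0.   0.2 ]
x 0.4 y 129.8 up 154.2 lid 0.997 212.0
```

{"method": "drive_tool", "body": {
  "targets": [
    {"dp": [0,-0.0285,0.0132],"delta_rot": [0,0,0],"grip": 0},
    {"dp": [0,-0.0547,0.0306],"delta_rot": [0,0,0],"grip": 0},
    {"dp": [0,-0.0781,0.0516],"delta_rot": [0,0,0],"grip": 0},
    {"dp": [0,-0.098,0.0759],"delta_rot": [0,0,0],"grip": 0},
    {"dp": [0,-0.114,0.103],"delta_rot": [0,0,0],"grip": 0}
  ]
}}

```text
time: 32.05
tool_pos: [549.6, -21.6, 193.3]
ee_rot: [0.091, 0.996, 0.001, 0.0]
ft_force: [7.5, 13.0, -5.8]
width: 9.8
```

```bash
python3 -c "
from h import *
lid()"
```

```text
t 32.05 p [549.6 -21.6 193.3] jaw 79.6 tilt [ 0.001  0.002 -1.   ] F [ 7.5 13.  -5.8] M [ 2.77 -1.45  0.17] w 9.8 q [-0.19  0.32 -0.07  1.18  0.   -0.01]
x 1.1 y 16.2 up 51.1 lid 0.255 211.4
```

{"method": "drive_tool", "body": {
  "targets": [
    {"dp": [0,-0.0065,0.0155],"delta_rot": [0,0,0],"grip": 0},
    {"dp": [0,-0.0115,0.031],"delta_rot": [0,0,0],"grip": 0},
    {"dp": [0,-0.015,0.042],"delta_rot": [0,0,0],"grip": 0},
    {"dp": [0,-0.016,0.051],"delta_rot": [0,0,0],"grip": 0},
    {"dp": [0,-0.016,0.052],"delta_rot": [0,0,0],"grip": 0}
  ]
}}

```text
time: 32.67
tool_pos: [547.6, -37.9, 143.4]
ee_rot: [0.091, 0.996, -0.0, 0.002]
ft_force: [-12.1, 3.2, 27.6]
width: 9.7
```

```bash
python3 -c "
from h import *
lid()"
```

```text
t 32.67 p [547.6 -37.9 143.4] jaw 79.6 tilt [ 0.003 -0.001 -1.   ] F [-12.1   3.2  27.6] M [ 0.06  2.2  -0.25] w 9.7 q [-0.22  0.34 -0.18  1.05 -0.   -0.04]
x 2.2 y -0.2 up 1.2 lid 0.005 210.1
```

{"method": "drive_tool", "body": {
  "targets": [
    {"dp": [0,0,-0.001],"delta_rot": [0,0,0],"grip": 0.5},
    {"dp": [0,0,-0.001],"delta_rot": [0,0,0],"grip": 0.5},
    {"dp": [0,0,-0.001],"delta_rot": [0,0,0],"grip": 0.5},
    {"dp": [0,0,-0.04],"delta_rot": [0,0,0],"grip": 0.5},
    {"dp": [0,0,-0.095],"delta_rot": [0,0,0],"grip": 0.5}
  ]
}}

```text
time: 33.3
tool_pos: [546.8, -36.9, 236.1]
ee_rot: [0.09, 0.996, 0.0, -0.001]
ft_force: [1.6, -0.7, -0.2]
width: 43.0
```

{"method": "drive_tool", "body": {
  "targets": [
    {"dp": [0.013,-0.015,0],"delta_rot": [0,0,10],"grip": 0.5},
    {"dp": [0.026,-0.03,0],"delta_rot": [0,0,20],"grip": 0.5},
    {"dp": [0.04,-0.045,0],"delta_rot": [0,0,30],"grip": 0.5},
    {"dp": [0.053,-0.06,0],"delta_rot": [0,0,40],"grip": 0.5},
    {"dp": [0.0664,-0.0753,0],"delta_rot": [0,0,50],"grip": 0.5}
  ]
}}

```text
time: 33.92
tool_pos: [468.2, -99.5, 235.8]
ee_rot: [0.505, 0.863, 0.0, 0.0]
ft_force: [0.3, -0.0, -0.6]
width: 42.9
```

{"method": "drive_tool", "body": {
  "targets": [
    {"dp": [0,0,0],"delta_rot": [0,0,10],"grip": 0.5},
    {"dp": [0,0,0],"delta_rot": [0,0,20],"grip": 0.5},
    {"dp": [0,0,0],"delta_rot": [0,0,30],"grip": 0.5},
    {"dp": [0,0,0],"delta_rot": [0,0,30],"grip": 0.5}
  ]
}}

```text
time: 34.42
tool_pos: [468.7, -99.2, 235.8]
ee_rot: [0.709, 0.705, 0.0, 0.0]
ft_force: [0.3, -0.8, 0.5]
width: 42.5
```

```bash
python3 - <<'E'
from h import *
st(); cap('wrist','m1'); print(go([468.4,-99.7,135.4],-0.6))
E
```

```text
t 34.42 p [468.7 -99.2 235.8] jaw -0.3 tilt [ 0. -0. -1.] F [ 0.3 -0.8  0.5] M [-0.01 -0.05  0.04] w 42.5 q [-0.38  0.18 -0.14  1.24  0.    1.2 ]
[[-0.0006, -0.0003, 0.1004], [0.01, 0.0, 0.48]]
```

View pics/m1.png

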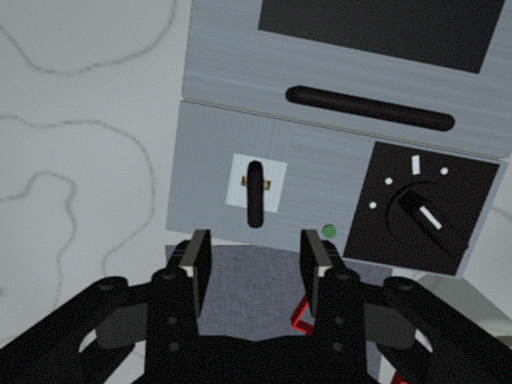

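{"method": "drive_tool", "body": {
  "targets": [
    {"dp": [-0.0006,-0.0003,0.04],"delta_rot": [0,0,0.4],"grip": 0.5},
    {"dp": [-0.0006,-0.0003,0.08],"delta_rot": [0,0,0.4],"grip": 0.5},
    {"dp": [-0.0006,-0.0003,0.1],"delta_rot": [0,0,0.4],"grip": 0.5},
    {"dp": [-0.0006,-0.0003,0.1],"delta_rot": [0,0,0.4],"grip": 0.2},
    {"dp": [-0.0006,-0.0003,0.1],"delta_rot": [0,0,0.4],"grip": 0}
  ]
}}

```text
time: 35.1
tool_pos: [468.9, -99.9, 136.6]
ee_rot: [0.711, 0.703, 0.0, 0.0]
ft_force: [-0.8, -0.4, -0.9]
width: 11.0
```

{"method": "drive_tool", "body": {
  "targets": [
    {"dp": [0,0,0],"delta_rot": [0,0,0],"grip": 0},
    {"dp": [0,0,0],"delta_rot": [0,0,0],"grip": 0}
  ]
}}

```text
time: 35.35
tool_pos: [468.8, -99.8, 136.5]
ee_rot: [0.712, 0.703, 0.0, 0.001]
ft_force: [-0.3, -0.1, 5.4]
width: 11.8
```

```bash
python3 - <<'E'
from h import *
st()
E
```

```text
t 35.35 p [468.8 -99.8 136.5] jaw -0.7 tilt [ 0.001 -0.    -1.   ] F [-0.3 -0.1  5.4] M [0.06 0.19 0.02] w 11.8 q [-0.38  0.24 -0.35  0.98  0.    1.2 ]
```

{"method": "drive_tool", "body": {
  "targets": [
    {"dp": [0,0.0003,0],"delta_rot": [0,0,-10],"grip": 0},
    {"dp": [0.0001,0.0005,0],"delta_rot": [0,0,-20],"grip": 0},
    {"dp": [0.0002,0.0007,0],"delta_rot": [0,0,-30],"grip": 0},
    {"dp": [0.0004,0.001,0],"delta_rot": [0,0,-40],"grip": 0}
  ]
}}

```text
time: 35.85
tool_pos: [469.5, -99.7, 136.5]
ee_rot: [0.426, 0.905, -0.0, 0.001]
ft_force: [-3.8, -2.0, 7.4]
width: 11.1
```

{"method": "drive_tool", "body": {
  "targets": [
    {"dp": [0,0.0003,0],"delta_rot": [0,0,-10],"grip": 0},
    {"dp": [0.0001,0.0005,0],"delta_rot": [0,0,-20],"grip": 0},
    {"dp": [0.0002,0.0007,0],"delta_rot": [0,0,-30],"grip": 0},
    {"dp": [0.0004,0.001,0],"delta_rot": [0,0,-40],"grip": 0},
    {"dp": [0.0004,0.001,0],"delta_rot": [0,0,-43],"grip": 0}
  ]
}}

```text
time: 36.48
tool_pos: [469.9, -99.0, 136.4]
ee_rot: [0.066, 0.998, -0.001, 0.0]
ft_force: [-4.3, -4.0, 7.2]
width: 11.1
```

```bash
python3 - <<'E'
from h import *
st()
E
```

```text
t 36.48 p [469.9 -99.  136.4] jaw 82.5 tilt [ 0.    -0.002 -1.   ] F [-4.3 -4.   7.2] M [-0.86  0.89 -0.03] w 11.1 q [-0.38  0.24 -0.35  0.98 -0.   -0.24]
```

{"method": "drive_tool", "body": {
  "targets": [
    {"dp": [0,0,0],"delta_rot": [0,0,-2],"grip": 0},
    {"dp": [0,0,0],"delta_rot": [0,0,-4],"grip": 0},
    {"dp": [0,0,0],"delta_rot": [0,0,-4],"grip": 0}
  ]
}}

```text
time: 36.85
tool_pos: [469.9, -99.0, 136.5]
ee_rot: [0.033, 0.999, -0.001, 0.0]
ft_force: [-3.0, -3.5, 8.2]
width: 11.0
```

```bash
python3 - <<'E'
from h import *
st()
E
```

```text
t 36.85 p [469.9 -99.  136.5] jaw 86.3 tilt [ 0.    -0.002 -1.   ] F [-3.  -3.5  8.2] M [-0.81  0.98 -0.3 ] w 11.0 q [-0.38  0.24 -0.35  0.98 -0.   -0.31]
```

{"method": "drive_tool", "body": {
  "targets": [
    {"dp": [0.0004,-0.0004,0],"delta_rot": [0,0,3.2],"grip": 0},
    {"dp": [0.0004,-0.0004,0],"delta_rot": [0,0,6.5],"grip": 0},
    {"dp": [0.0004,-0.0004,0],"delta_rot": [0,0,6.5],"grip": 0},
    {"dp": [0.0004,-0.0004,-0.003],"delta_rot": [0,0,6.5],"grip": 0},
    {"dp": [0.0004,-0.0004,-0.008],"delta_rot": [0,0,6.5],"grip": 0}
  ]
}}

```text
time: 37.48
tool_pos: [469.4, -98.7, 144.0]
ee_rot: [0.089, 0.996, 0.0, -0.0]
ft_force: [0.3, -0.6, -0.4]
width: 11.1
```

```bash
python3 - <<'E'
from h import *
st()
E
```

```text
t 37.48 p [469.4 -98.7 144. ] jaw 79.8 tilt [-0.  0. -1.] F [ 0.3 -0.6 -0.4] M [ 0.03 -0.01 -0.04] w 11.1 q [-0.38  0.23 -0.34  1.    0.   -0.2 ]
```

{"method": "drive_tool", "body": {
  "targets": [
    {"dp": [0,0,-0.05],"delta_rot": [0,0,0],"grip": 0},
    {"dp": [0.005,0.025,-0.091],"delta_rot": [0,0,-3],"grip": 0},
    {"dp": [0.017,0.085,-0.091],"delta_rot": [0,0,-6],"grip": 0},
    {"dp": [0.029,0.14,-0.091],"delta_rot": [0,0,-9],"grip": 0},
    {"dp": [0.041,0.2,-0.091],"delta_rot": [0,0,-12],"grip": 0}
  ]
}}

```text
time: 38.1
tool_pos: [464.5, 107.0, 235.3]
ee_rot: [-0.016, 1.0, 0.0, 0.0]
ft_force: [0.5, -0.8, -1.2]
width: 11.2
```

{"method": "drive_tool", "body": {
  "targets": [
    {"dp": [0,0.055,0],"delta_rot": [0,0,-4],"grip": 0},
    {"dp": [-0.0005,0.11,0],"delta_rot": [0,0,-8],"grip": 0},
    {"dp": [-0.001,0.165,0],"delta_rot": [0,0,-12],"grip": 0},
    {"dp": [-0.0015,0.22,0],"delta_rot": [0,0,-16],"grip": 0},
    {"dp": [-0.0017,0.2706,0.03],"delta_rot": [0,0,-16.8],"grip": 0}
  ]
}}

```text
time: 38.72
tool_pos: [458.6, 378.5, 206.2]
ee_rot: [-0.162, 0.987, 0.001, 0.002]
ft_force: [0.7, 1.2, -0.8]
width: 11.2
```

```bash
python3 - <<'E'
from h import *
st(); print(go([457.6,376,152],108.6))
E
```

```text
t 38.73 p [458.6 378.5 206.2] jaw 108.7 tilt [ 0.003  0.002 -1.   ] F [ 0.7  1.2 -0.8] M [-0.05 -0.08 -0.01] w 11.2 q [0.55 0.39 0.07 1.25 0.   0.23]
[[0.002, -0.0021, 0.0542], [0.05, 0.22, 0.07]]
```

{"method": "drive_tool", "body": {
  "targets": [
    {"dp": [0.002,-0.0021,0.03],"delta_rot": [0,0,0],"grip": 0},
    {"dp": [0.002,-0.0021,0.07],"delta_rot": [0,0,0],"grip": 0},
    {"dp": [0.002,-0.0021,0.1],"delta_rot": [0,0,0],"grip": 0},
    {"dp": [0.002,-0.0021,0.1],"delta_rot": [0,0,0],"grip": 0}
  ]
}}

```text
time: 39.22
tool_pos: [455.8, 372.7, 103.4]
ee_rot: [-0.161, 0.987, -0.001, -0.002]
ft_force: [-0.3, -0.3, -0.7]
width: 11.0
```

```bash
python3 - <<'E'
from h import *
st(); cap('wrist','h3'); print(go([457.6,376,100],108.6))
a=cv2.imread('pics/h1.png')[110:360,130:380];b=cv2.imread('pics/h3.png')[110:360,130:380]
cv2.imwrite('pics/h3c.png',cv2.convertScaleAbs(cv2.resize(np.hstack([a,b]),(800,400),interpolation=3),alpha=1.8,beta=25))
E
```

```text
t 39.23 p [455.8 372.7 103.4] jaw 108.6 tilt [-0.003 -0.002 -1.   ] F [-0.3 -0.3 -0.7] M [ 0.03 -0.06 -0.  ] w 11.0 q [ 0.55  0.44 -0.14  1.    0.    0.22]
[[-0.0018, 0.0024, 0.0049], [-0.01, -0.06, -0.03]]
```

View pics/h3c.png

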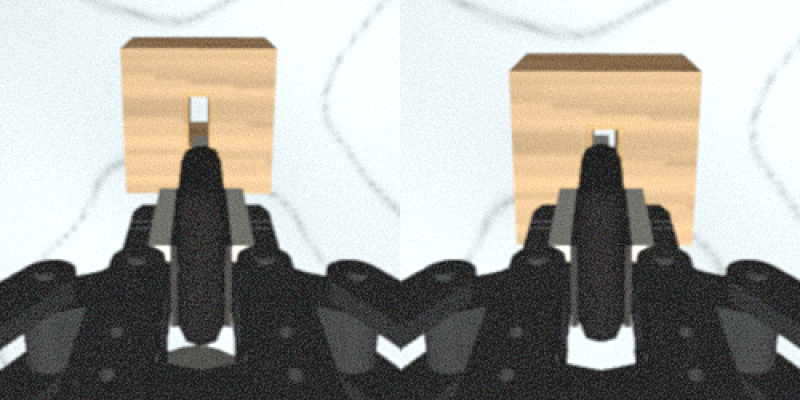

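{"method": "drive_tool", "body": {
  "targets": [
    {"dp": [-0.0018,0.0024,0],"delta_rot": [0,0,0],"grip": 0},
    {"dp": [-0.0018,0.0024,0],"delta_rot": [0,0,0],"grip": 0},
    {"dp": [-0.0018,0.0024,0.008],"delta_rot": [0,0,0],"grip": 0},
    {"dp": [-0.0018,0.0024,0.016],"delta_rot": [0,0,0],"grip": 0}
  ]
}}

```text
time: 39.78
tool_pos: [457.7, 376.1, 88.3]
ee_rot: [-0.161, 0.987, 0.0, 0.0]
ft_force: [-0.0, 0.5, 0.4]
width: 11.2
```

```bash
python3 - <<'E'
from h import *
st()
E
```

```text
t 39.77 p [457.7 376.1  88.3] jaw 108.6 tilt [ 0.  0. -1.] F [-0.   0.5  0.4] M [-0.03  0.05  0.02] w 11.2 q [ 0.55  0.45 -0.15  0.96  0.    0.23]
```

Free in the slot. Lowering to the collar (TCP about 64.4).

{"method": "drive_tool", "body": {
  "targets": [
    {"dp": [0,0,0.008],"delta_rot": [0,0,0],"grip": 0},
    {"dp": [0,0,0.016],"delta_rot": [0,0,0],"grip": 0},
    {"dp": [0,0,0.022],"delta_rot": [0,0,0],"grip": 0},
    {"dp": [0,0,0.0245],"delta_rot": [0,0,0],"grip": 0},
    {"dp": [0,0,0.0245],"delta_rot": [0,0,0],"grip": 0}
  ]
}}

```text
time: 40.4
tool_pos: [457.6, 376.0, 64.5]
ee_rot: [-0.161, 0.987, -0.0, -0.0]
ft_force: [-1.9, -2.0, 4.0]
width: 11.1
```

```bash
python3 - <<'E'
from h import *
st()
E
```

```text
t 40.4 p [457.6 376.   64.5] jaw 108.6 tilt [-0. -0. -1.] F [-1.9 -2.   4. ] M [-0.27  0.44 -0.02] w 11.1 q [ 0.55  0.47 -0.19  0.91 -0.    0.23]
```

{"method": "drive_tool", "body": {
  "targets": [
    {"dp": [0,0,-0.0003],"delta_rot": [0,0,0],"grip": 0.3},
    {"dp": [0,0,-0.0003],"delta_rot": [0,0,0],"grip": 0.4},
    {"dp": [0,0,-0.0003],"delta_rot": [0,0,0],"grip": 0.4},
    {"dp": [0,0,-0.05],"delta_rot": [0,0,0],"grip": 0.4},
    {"dp": [0,0,-0.11],"delta_rot": [0,0,0],"grip": 0.4}
  ]
}}

```text
time: 41.02
tool_pos: [457.2, 375.7, 174.8]
ee_rot: [-0.161, 0.987, -0.0, -0.001]
ft_force: [0.7, 1.1, 0.2]
width: 34.2
```

```bash
python3 - <<'E'
from h import *
from scipy.optimize import least_squares
st(); cap('wrist','b3')
m=load('m1');l=load('l1')
D={'m':(m,[((373,205),0),((388,181),.6),((416,164),1.2),((444,171),1.8)]),'l':(l,[((172,220),0),((198,228),.6),((217.5,245.5),1.2),((217,270),1.8)])}
al=np.radians(169.4)
for k,(c,L) in D.items():
    P=np.array([atz(c,*u,122)[:2] for u,_ in L]);A=np.array([a for _,a in L])
    f=lambda v:np.r_[(P-(v[:2]+np.c_[np.cos(al+v[4]-A),np.sin(al+v[4]-A)]*np.where(A==1.2,v[3],v[2])[:,None])).ravel(),(v[4]*100)]
    r=least_squares(f,[590,-130,35,35,0]);print(k,r.x.round(2),r.cost)
g=blob('b3',proj(load('b3'),[456,375,98]),hi=40,r=50);print('key blob',g.sum(),proj(load('b3'),[456,375,98]),np.argwhere(g).mean(0)[::-1])
s=arm.state();print(go([590,-130,235],45))
E
```

```text
t 41.02 p [457.2 375.7 174.8] jaw 108.6 tilt [-0.002 -0.001 -1.   ] F [0.7 1.1 0.2] M [ 0.04 -0.09 -0.  ] w 34.2 q [ 0.55  0.4   0.    1.18 -0.    0.23]
m [ 606.61 -125.68   40.18   43.32   -0.  ] 0.2124470874927302
l [ 606.53 -125.11   40.06   42.82   -0.  ] 0.2961678862892788
key blob 900.0 [253.92411069 196.3583735 ] [255.44444444 189.36777778]
[[0.0372, -0.5223, -0.053], [0.34, 0.34, 63.57]]
```

```bash
python3 - <<'E'
from h import *
m=load('m1');print('axis px z160',proj(m,[[606.5,-125.4,160],[606.5,-125.4,122]]))
p=np.array([atz(m,u,v,160) for u,v in((418,207),(440,228))]);print(p.round(1),(p-[606.5,-125.4,160]).round(1))
# white pointer pixels
im=cv2.imread('pics/m1.png').min(2);w=np.argwhere(im[195:240,405:455]>150)[:,::-1]+[405,195];print(len(w),w.mean(0))
W=np.array([atz(m,*q,160)[:2] for q in w]);vx,vy,_,_=cv2.fitLine(W.astype(np.float32),2,0,.01,.01).ravel();print('line yaw',np.degrees(np.arctan2(vy,vx)),'mean off',W.mean(0)-[606.5,-125.4])
t=np.array([606.5,-125.4,235]);print(go(t,45))
E
```

```text
axis px z160 [[443.3564368  230.96619692]
 [418.16712537 212.70899993]]
[[ 585.2 -106.5  160. ]
 [ 603.7 -123.   160. ]] [[-21.3  18.9   0. ]
 [ -2.8   2.4   0. ]]
102 [430.42156863 217.19607843]
line yaw -45.087208 mean off [-11.11924779  10.91335812]
[[0.0201, -0.5232, -0.0529], [0.34, 0.34, 63.57]]
```

{"method": "drive_tool", "body": {
  "targets": [
    {"dp": [0.002,-0.052,-0.03],"delta_rot": [0,0,6],"grip": 0.5},
    {"dp": [0.004,-0.104,-0.0529],"delta_rot": [0,0,12],"grip": 0.5},
    {"dp": [0.006,-0.156,-0.0529],"delta_rot": [0,0,18],"grip": 0.5},
    {"dp": [0.008,-0.208,-0.0529],"delta_rot": [0,0,24],"grip": 0.5},
    {"dp": [0.01,-0.26,-0.0529],"delta_rot": [0,0,30],"grip": 0.5}
  ]
}}

```text
time: 41.7
tool_pos: [531.4, 124.8, 227.3]
ee_rot: [0.101, 0.995, 0.0, 0.0]
ft_force: [0.4, 0.1, -0.5]
width: 42.8
```

{"method": "drive_tool", "body": {
  "targets": [
    {"dp": [-0.0246,-0.0466,0],"delta_rot": [0,0,7],"grip": 0.5},
    {"dp": [-0.049,-0.093,0],"delta_rot": [0,0,14],"grip": 0.5},
    {"dp": [-0.0737,-0.14,0],"delta_rot": [0,0,21],"grip": 0.5},
    {"dp": [-0.0983,-0.1864,0],"delta_rot": [0,0,28],"grip": 0.5},
    {"dp": [-0.1229,-0.233,0],"delta_rot": [0,0,33.6],"grip": 0.5}
  ]
}}

```text
time: 42.32
tool_pos: [605.6, -128.0, 227.1]
ee_rot: [0.385, 0.923, 0.0, 0.0]
ft_force: [1.2, 0.5, 0.7]
width: 42.7
```

{"method": "drive_tool", "body": {
  "targets": [
    {"dp": [0,0,0],"delta_rot": [0,0,0],"grip": 0.5},
    {"dp": [0,0,0],"delta_rot": [0,0,0],"grip": 0.5}
  ]
}}

```text
time: 42.58
tool_pos: [605.1, -126.0, 227.0]
ee_rot: [0.383, 0.924, 0.0, -0.0]
ft_force: [0.0, 0.3, -0.4]
width: 43.0
```

```bash
python3 - <<'E'
from h import *
st();cap('wrist','q1');print(go([606.5,-125.4,135],45))
m=load('q1');im=cv2.imread('pics/q1.png').min(2);a=proj(m,[606.5,-125.4,160]).astype(int);print(a)
x0,y0=a-28;w=np.argwhere(im[y0:y0+56,x0:x0+56]>150)[:,::-1]+[x0,y0]
W=np.array([atz(m,*q,160)[:2] for q in w]);vx,vy,_,_=cv2.fitLine(W.astype(np.float32),2,0,.01,.01).ravel();print(len(w),'line yaw',np.degrees(np.arctan2(vy,vx)),'mean off',W.mean(0)-[606.5,-125.4])
E
```

```text
t 42.58 p [ 605.1 -126.   227. ] jaw 45.0 tilt [-0.  0. -1.] F [ 0.   0.3 -0.4] M [-0.01  0.03 -0.03] w 43.0 q [-0.34  0.43  0.19  1.34  0.    0.45]
[[-0.001, 0.001, 0.0922], [0.0, -0.01, 0.03]]
[257 203]
110 line yaw -45.10723 mean off [-9.39207368  8.72140364]
```

{"method": "drive_tool", "body": {
  "targets": [
    {"dp": [-0.001,0.001,0.04],"delta_rot": [0,0,0],"grip": 0.5},
    {"dp": [-0.001,0.001,0.08],"delta_rot": [0,0,0],"grip": 0.5},
    {"dp": [-0.001,0.001,0.092],"delta_rot": [0,0,0],"grip": 0.5},
    {"dp": [-0.001,0.001,0.092],"delta_rot": [0,0,0],"grip": 0.2},
    {"dp": [-0.001,0.001,0.092],"delta_rot": [0,0,0],"grip": 0}
  ]
}}

```text
time: 43.25
tool_pos: [607.2, -126.0, 136.7]
ee_rot: [0.383, 0.924, 0.0, 0.001]
ft_force: [0.1, 1.5, 0.3]
width: 14.8
```

{"method": "drive_tool", "body": {
  "targets": [
    {"dp": [0,0,0],"delta_rot": [0,0,0],"grip": 0},
    {"dp": [0,0,0],"delta_rot": [0,0,0],"grip": 0}
  ]
}}

```text
time: 43.5
tool_pos: [607.2, -126.1, 136.7]
ee_rot: [0.383, 0.924, 0.0, 0.001]
ft_force: [-2.3, 4.2, 7.6]
width: 14.9
```

```bash
python3 - <<'E'
from h import *
st()
E
```

```text
t 43.5 p [ 607.2 -126.1  136.7] jaw 45.0 tilt [ 0.002  0.    -1.   ] F [-2.3  4.2  7.6] M [ 0.77  0.45 -0.03] w 14.9 q [-0.34  0.46  0.01  1.11  0.    0.45]
```

{"method": "drive_tool", "body": {
  "targets": [
    {"dp": [0,0,0],"delta_rot": [0,0,9],"grip": 0},
    {"dp": [0,0,0],"delta_rot": [0,0,18],"grip": 0},
    {"dp": [0,0,0],"delta_rot": [0,0,27],"grip": 0},
    {"dp": [0,0,0],"delta_rot": [0,0,34.4],"grip": 0},
    {"dp": [0,0,0],"delta_rot": [0,0,34.4],"grip": 0}
  ]
}}

```text
time: 44.12
tool_pos: [606.7, -126.3, 136.7]
ee_rot: [0.64, 0.769, 0.0, 0.001]
ft_force: [-5.9, 1.4, 8.9]
width: 15.0
```

```bash
python3 - <<'E'
from h import *
st()
E
```

```text
t 44.12 p [ 606.7 -126.3  136.7] jaw 10.4 tilt [ 0.001 -0.001 -1.   ] F [-5.9  1.4  8.9] M [ 0.39  1.29 -0.01] w 15.0 q [-0.34  0.46  0.    1.11 -0.    1.05]
```

{"method": "drive_tool", "body": {
  "targets": [
    {"dp": [0,0,0],"delta_rot": [0,0,0],"grip": 0.3},
    {"dp": [0,0,0],"delta_rot": [0,0,0],"grip": 0.5},
    {"dp": [0,0,0],"delta_rot": [0,0,0],"grip": 0.5},
    {"dp": [0,0,-0.04],"delta_rot": [0,0,0],"grip": 0.5},
    {"dp": [0,0,-0.1],"delta_rot": [0,0,0],"grip": 0.5}
  ]
}}

```text
time: 44.75
tool_pos: [606.0, -126.1, 235.1]
ee_rot: [0.639, 0.769, -0.001, -0.001]
ft_force: [1.4, -0.5, 0.5]
width: 42.8
```

{"method": "drive_tool", "body": {
  "targets": [
    {"dp": [0.02,-0.05,-0.02],"delta_rot": [0,0,0],"grip": 0.5},
    {"dp": [0,-0.1,-0.04],"delta_rot": [0,0,0],"grip": 0.5},
    {"dp": [0,-0.1,-0.04],"delta_rot": [0,0,0],"grip": 0.5},
    {"dp": [0,-0.1,-0.04],"delta_rot": [0,0,0],"grip": 0.5}
  ]
}}

```text
time: 45.25
tool_pos: [508.7, -144.7, 275.0]
ee_rot: [0.639, 0.769, 0.0, 0.0]
ft_force: [1.3, 0.7, -0.2]
width: 42.7
```

```bash
python3 - <<'E'
from h import *
st();cap('wrist','f1');cap('scene','f2');cap('top','f3')
m=load('f1');print(proj(m,[606.5,-125.4,160]))
a=cv2.imread('pics/f1.png');b=cv2.imread('pics/f2.png')
o=np.zeros((600,800,3),np.uint8);o[:300,:400]=cv2.resize(a,(400,300),interpolation=cv2.INTER_AREA);o[:300,400:]=cv2.resize(cv2.imread('pics/f3.png'),(400,300),interpolation=cv2.INTER_AREA)
o[300:,:450]=cv2.resize(b[100:300,130:430],(450,300),interpolation=3)
u,v=proj(m,[590,-115,140]).astype(int);u=int(np.clip(u,75,436));v=int(np.clip(v,65,318));o[300:,450:]=cv2.resize(a[v-64:v+64,u-75:u+75],(350,300),interpolation=3)
cv2.imwrite('pics/fin.png',o)
E
```

```text
t 45.25 p [ 508.7 -144.7  275. ] jaw 10.5 tilt [ 0.  0. -1.] F [ 1.3  0.7 -0.2] M [-0.05 -0.02 -0.03] w 42.7 q [-0.43  0.26  0.07  1.38  0.    0.96]
[375.80792101 182.35166992]
```

View pics/fin.png

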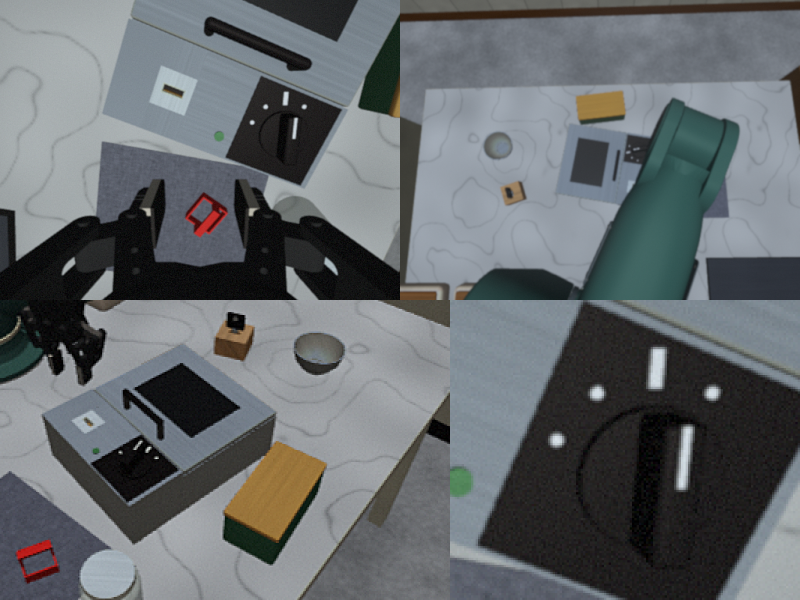

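```bash
python3 - <<'E'
from h import *
print(arm.job_done())
E
```

```text
the job is handed in; nothing more can be done
None
```

I carried out every step in the order asked and handed the job in at about 45 s of the 210 s. The system gave no verdict.

- **Unlock and open:** I pushed the key home until the collar pressed on the deck (about 30 N). I turned it 80° clockwise and swung the lid open to about 1.7 rad.
- **Load:** No knives were there at the start, only the round cutter and the grey square cutter. Both stand on their cutting edges on the rack, upright and well apart, as seen in the pictures before closing.
- **Close and lock:** I pressed the lid down with about 28 N; it read 0.005 rad by the arm and looks flush. I turned the key back until it hit the stop (0.3 N m), well beyond the 0.06 N m the lock takes.
- **Key and selector:** The key is back in its block, its collar touching at the expected height (64.5 mm against 64.4 mm). Then I turned the selector by 0.6 rad from where it stood, 0.6. In the last picture its pointer is in line with the long white bar.

**Last checks:** The final pictures show the lid shut, the keyhole empty with its slot back in line, and the key upright in its block. The red look-alike on the cloth, jar, tin and bowl look where they were. The second red one, off the cloth, was last seen in place before the lid was shut.

No check failed or disagreed. The cutters can't be seen under the shut lid, and I didn't test the lock by tugging the lid.

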